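Pull the middle parts tray from the stack

TASK

Three plywood parts trays stand in a stack on the instrument bench. Take the middle tray, the one with the brass unions, out of the stack and set it down level in the middle of the round cork pad. Put the top tray back squarely on the bottom tray, which stays where it is.

Things in the scene. Friction and masses are not known exactly. Their poses are not given: they have to be found in the camera images.
- tray_top: Top tray, holding four black round bezels. All three trays: plywood, 160 long (x), 120 wide (y), 54 high (z) mm, 0.3 to 0.6 kg, contents fixed. Floor 6 mm; end walls 10 mm thick, full height; side lips 12 mm high. A darker spine 14 mm thick, as high as the end walls, runs along the middle (x) from end to end: grip it across (y) from above at its middle. Origin: centre of the underside, z up.
- tray_mid: Middle tray of the stack at the start, holding four brass unions. Same shape, size and origin as the top tray. In every tray the contents stand at most 28 mm above its floor and leave 25 mm either way along x from the spine's middle free, on both sides. A tray rests flat on the end walls and spine of the one below, 54 mm higher, without interlock.
- tray_low: Bottom tray, holding four steel hexagon nuts, standing on the bench (z = 0). Same shape, size and origin as the top tray. The stack stands to one side of the robot (left or right), the round pad to the other; the counter midway between the two is bare, with room for a tray with its length along world x.
- pad: Round cork pad, 220 mm across and 6 mm thick, fixed flat on the bench, bare. Origin: centre of its underside, z up, so its top is 6 mm above. (A smaller square cork mat, farther away with an airspeed indicator standing on it, is not this pad.)
Not all that is in view belongs to the job. Leave any blue, green or turquoise look-alike of the tray_top alone.

How it is judged:
By the outcome, as a careful person would: the job done as asked, in the order asked, and still so for the second after the job is handed in, with the robot touching nothing.
It also fails if it takes over 72 s, if anything falls off the work surface, if the arm or the gripper's body presses on something with over 40 N, if the wrist force passes 120 N, or if a joint passes its speed limit or range.

ROBOT

A 6-joint arm with a two-finger parallel gripper is mounted at the origin on the work surface. World frame = base frame: x ahead of the robot, y to its left, z up, the work surface at z = 0. Lengths are in mm, angles in degrees, forces in N, time in s.
With the tool pointing down it reaches from about 350 to 850 mm from the base axis. Payload 8.1 kg.
Tool frame: the origin (TCP) lies midway between the tips of the shut fingers; the grasp point (between the pads) lies 19 mm behind it; z points along the fingers, y is the direction in which the jaws open and shut (so a half turn about z gives the same grasp; the last joint's range is limited). The gripper opens to 85 mm and grips with 20 to 120 N. Pads are 22 mm wide; open, the fingers measure 114 mm over their backs; the gripper's body (76 mm by 85 mm) begins 54 mm behind the grasp point. The pads swing forward as they close: fully open they stand 13 mm farther back than shut.
Start: joints at [-4.893, 7.471, 85.268, -0, 87.261, -4.893], TCP at [600.004, 0.022, 209.892] pointing down, gripper open.
Joint ranges: [-169.43, 169.43], [-51.17, 129.36], [1.28, 143.12], [-76.62, 256.62], [0, 156.53], [-152.29, 152.29]. Speed limits (degrees/s): [136.94, 136.94, 159.86, 180, 180, 180].

INTERFACE

Orientations are given as [roll, pitch, yaw] about the fixed x, y, z axes, in that order (R = Rz(yaw) Ry(pitch) Rx(roll)).
In Python, from bench import r gives the robot as it stands.
- The arm moves only by the tool carry_out, never from a script. Its argument "increments" is a list of rows, each a list of 3 entries, a list of its own where there are three numbers: the shift along the tool's x, y, z in m, then the turn, a rotation vector about the tool's x, y, z in rad, then the closure, from 0 (fully open) to 1 (shut). A call has 1 to 12 rows; each row shifts and turns the pose as measured when the row begins, along the tool's axes as they then stand; what a row does not reach is not made up. A row lasts 1/10 s, in which the tool goes at most 50 mm and 8.59 degrees, less where a joint would pass 70% of its speed; a pose out of reach is approached as far as the arm can. A call with a gripper value outside its range is refused whole. The fingers move at their own pace and stop on an object; "newtons" is the grip in N (left out, the last holds). Time passes only in rows, so rows that do not move let the fingers close. It gives the time, the measured TCP pose, the force and the opening at its end, in the units of the state.
- r.sense(): the state, without advancing time (a new reading comes with each control period).
- r.snapshot(name): name is "scene" or "side" or "wrist"; returns a dict with "image" (384x512x3 uint8, blue, green, red), "vertical_fov" (degrees; the focal length in pixels is half the picture's height over the tangent of half this angle, whatever the lens; pixels are square), "cx", "cy" (the principal point, pixels), "rvec" (rotation vector, rad) and "tvec" (3), from world to camera coordinates, as OpenCV has them. Camera axes: x right, y down, z forward; pixel columns grow to the right and rows downward; lengths in mm; the calibration is good to about 2 mm. A picture is of the moment at which its call begins. There is no depth.
- r.hand_in(): hands the job in, once; it reports no verdict.
The state is a dict: "time": time; "joint_pos": joint angles; "qd": joint speeds; "joint_efforts": joint torques, N m; "tool_pos": TCP position; "tcp_rot": TCP orientation; "ft_force": force on the tool from outside, world axes, zero at the start; "wrist_torque": the same for the moment, N m; "finger_gap": finger opening in mm.
Only numpy, scipy, OpenCV 4.12 (cv2) and the standard library are available. Lean on these libraries where they do the work, as an engineer would, in place of code of your own. Each camera call takes 0.05 s, during which the arm holds its last target.

## Working session

There is one attempt and no reset: what is moved stays moved. The work goes in short steps, Python scripts to look and compute and a tool call to move; the robot and the scene stay as the last step left them, time stands still between calls to the robot, and variables do not carry over. Pictures are saved under pics/ and viewed, and the job is handed in when it is done.

Besides the shell and the picture viewer there is one more tool, called after ">>>" as a command line: name --argument value ..., lists and objects as JSON in quotes. carry_out: Moves the arm, as the interface text tells. Its arguments: {"type":"object","properties":{"increments":{"type":"array"},"newtons":{"type":"number"}},"required":["increments"]}

```bash
mkdir -p pics; ls
python3 - <<'E'
from bench import r
import cv2
print(r.sense())
for n in ["scene","side","wrist"]:
    s=r.snapshot(n); cv2.imwrite(f"pics/{n}0.png",s["image"]); print(n,{k:v for k,v in s.items() if k!="image"})
E
```

```text
pics
{'time': 0.0, 'joint_pos': array([-4.89283972e+00,  7.51543139e+00,  8.53292220e+01, -7.57855616e-04,
        8.72615609e+01, -4.89162807e+00]), 'qd': array([ 0.06433158,  0.01417709,  0.03630993, -0.05577093,  0.04273168,
        0.05555093]), 'joint_efforts': array([-1.90700346e-03, -5.69404185e+01, -5.00557995e+01, -2.19391650e-04,
        1.44415747e-02,  7.24149572e-05]), 'tool_pos': array([5.99411068e+02, 6.99386099e-02, 2.08841648e+02]), 'tcp_rot': array([-1.79894108e+02, -8.30286393e-03,  8.99988176e+01]), 'ft_force': array([-0.3380303 , -0.45340534, -0.54107541]), 'wrist_torque': array([-0.00904643,  0.00047258,  0.0371563 ]), 'finger_gap': 85.62982551540087}
scene {'vertical_fov': 54.41204983081519, 'cx': 252.19923449169278, 'cy': 192.9705322762358, 'rvec': array([ 2.1452888 ,  1.66963746, -0.42096431]), 'tvec': array([-185.4027806 , -378.52085674, 1256.29129111])}
side {'vertical_fov': 48.48425694598788, 'cx': 262.9291495526303, 'cy': 192.43972855294163, 'rvec': array([ 2.25265173, -0.31153633,  0.16422499]), 'tvec': array([-463.27428343,  222.50732613,  972.97742766])}
wrist {'vertical_fov': 60.10967880374497, 'cx': 250.10273755539748, 'cy': 189.85815252694618, 'rvec': array([-2.83664905e+00, -9.44967767e-06,  2.67956254e-03]), 'tvec': array([-599.31935103,  -38.2174168 ,  378.69565071])}
```

View pics/scene0.png

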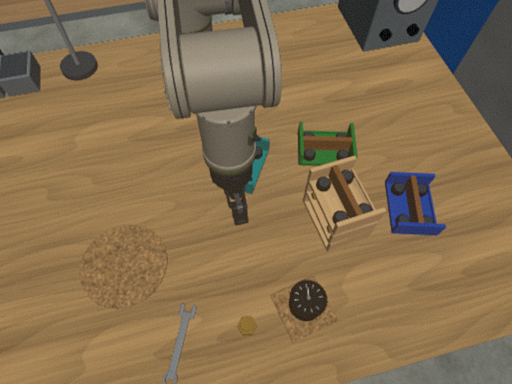

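View pics/side0.png

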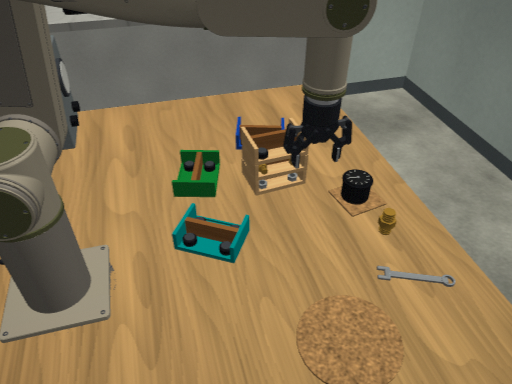

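View pics/wrist0.png

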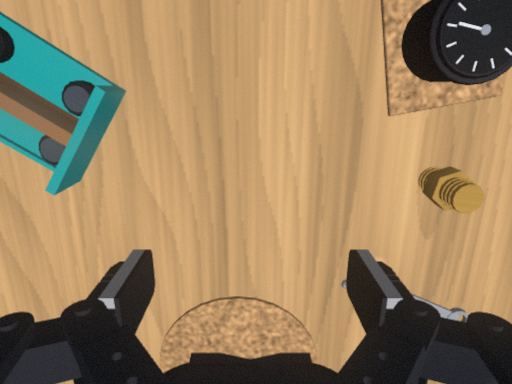

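The scene picture shows the stack at about (340,203), to the robot's left (+y), and the round pad at (123,265). Look-alike trays are at (327,145) green, (413,203) blue and (258,165) teal. I'll zoom in on the stack.

```bash
cat > h.py <<'E'
import numpy as np, cv2
def cam(s):
    f=s["image"].shape[0]/2/np.tan(np.radians(s["vertical_fov"]/2))
    K=np.array([[f,0,s["cx"]],[0,f,s["cy"]],[0,0,1.]])
    R=cv2.Rodrigues(np.array(s["rvec"]))[0]
    return K,R,np.array(s["tvec"])
def ray(s,px,z):
    K,R,t=cam(s); px=np.atleast_2d(np.array(px,float))
    d=(np.linalg.inv(K)@np.c_[px,np.ones(len(px))].T).T@R
    c=-R.T@t
    return c+d*((z-c[2])/d[:,2])[:,None]
def proj(s,P):
    K,R,t=cam(s); return cv2.projectPoints(np.atleast_2d(np.array(P,float)),np.array(s["rvec"]),t,K,None)[0][:,0]
E
python3 - <<'E'
from bench import r
from h import *
s=r.snapshot("scene"); im=s["image"]
c=im[140:260,285:445]; cv2.imwrite("pics/zs.png",cv2.resize(c,None,fx=5,fy=5,interpolation=cv2.INTER_CUBIC))
b=r.snapshot("side"); c=b["image"][110:210,215:335]; cv2.imwrite("pics/zb.png",cv2.resize(c,None,fx=6,fy=6,interpolation=cv2.INTER_CUBIC))
# pad
hsv=cv2.cvtColor(im,cv2.COLOR_BGR2HSV)
print(hsv[265,115:130],hsv[265,200:210])
print(ray(s,[[123,265]],6), ray(b,[[349,340]],6))
E
```

```text
[[ 16 127 151]
 [ 17 132 147]
 [ 16 123 145]
 [ 16 123 145]
 [ 17 130 137]
 [ 17 128 128]
 [ 16 131 121]
 [ 18 129 127]
 [ 16 125 139]
 [ 17 129 144]
 [ 16 131 154]
 [ 16 132 156]
 [ 17 131 150]
 [ 16 128 145]
 [ 17 127 153]] [[ 18 126 148]
 [ 16 120 153]
 [ 17 120 157]
 [ 18 121 162]
 [ 17 120 166]
 [ 17 123 168]
 [ 18 124 168]
 [ 17 119 167]
 [ 17 124 162]
 [ 18 124 161]]
[[ 586.54124135 -295.07421124    6.        ]] [[ 581.20329901 -297.11966224    6.        ]]
```

View pics/zs.png

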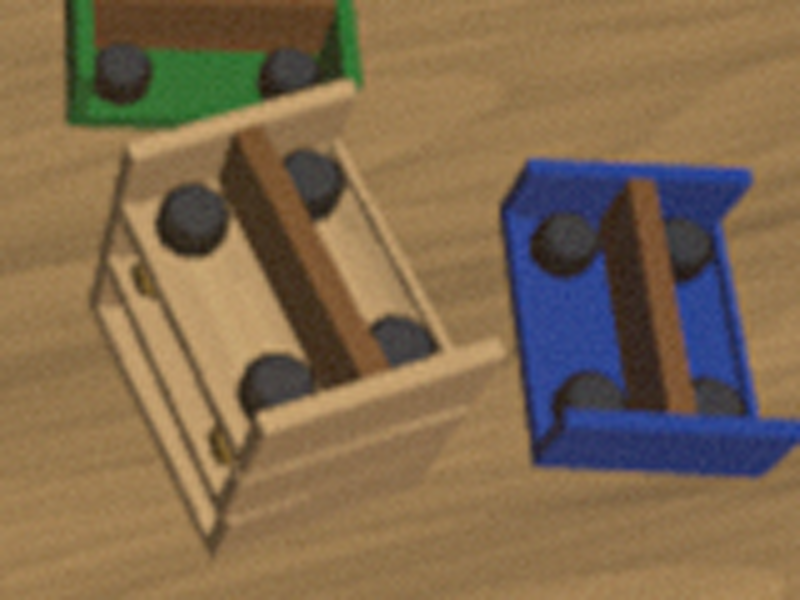

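View pics/zb.png

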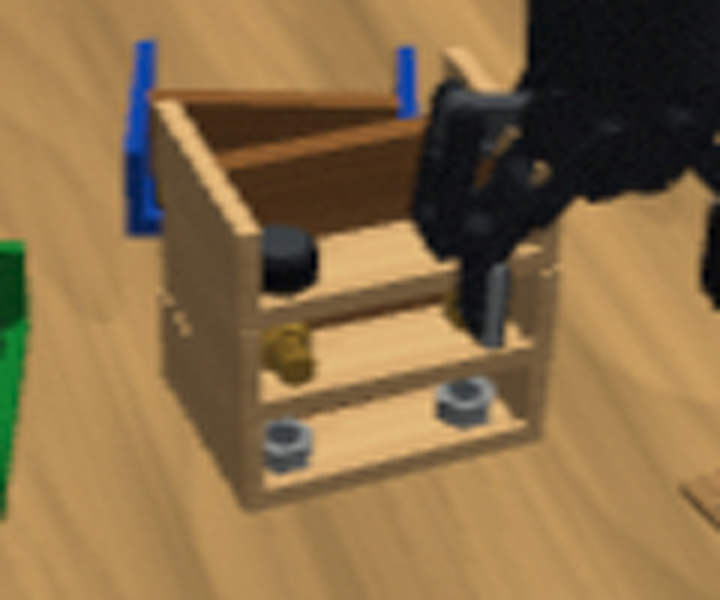

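Run:
```python
from bench import r
from h import *
s=r.snapshot("scene")
q=np.array([[129,149],[350,82],[506,353],[264,433],[251,130],[372,372]])
px=(q+.5)/5-.5+np.array([285,140])
P=ray(s,px,162);print(P.round(1))
for i in range(4):print(np.linalg.norm(P[i]-P[(i+1)%4]).round(1))
print(P[:4].mean(0))
d=P[5]-P[4];print(np.degrees(np.arctan2(d[1],d[0])))
d=P[2]+P[3]-P[0]-P[1];print(np.degrees(np.arctan2(d[1],d[0])))
# bottom front-left corner at z=0 (210,550) , (97,302)
print(ray(s,(np.array([[210,550],[97,305]])+.5)/5-.5+np.array([285,140]),0))
# pad extremes: dark-edge
im=s["image"]; hsv=cv2.cvtColor(im,cv2.COLOR_BGR2HSV)
g=cv2.cvtColor(im,cv2.COLOR_BGR2GRAY).astype(np.float32)
v=cv2.blur(g*g,(5,5))-cv2.blur(g,(5,5))**2
m=((v>60)*255).astype(np.uint8); m=cv2.morphologyEx(m,cv2.MORPH_CLOSE,np.ones((7,7))); m=cv2.morphologyEx(m,cv2.MORPH_OPEN,np.ones((15,15)))
cs=cv2.findContours(m,0,2)[0]
for c in cs:
    x,y,w,h=cv2.boundingRect(c)
    if cv2.pointPolygonTest(c,(123,265),False)>0:
        W=ray(s,c[:,0,:],6); (cc,rad)=cv2.minEnclosingCircle(W[:,:2].astype(np.float32)); print(x,y,w,h,cc,rad,cv2.fitEllipse(W[:,:2].astype(np.float32)))
c=im[215:315,70:180]; cv2.imwrite("pics/zp.png",cv2.resize(c,None,fx=6,fy=6,interpolation=cv2.INTER_CUBIC))
b=r.snapshot("side");cv2.imwrite("pics/zp2.png",cv2.resize(b["image"][285:384,285:415],None,fx=6,fy=6,interpolation=cv2.INTER_CUBIC))
```

```text
[[519.3 203.7 162. ]
 [509.1 321.3 162. ]
 [664.8 335.  162. ]
 [675.  214.7 162. ]
 [523.5 264.4 162. ]
 [658.8 272.4 162. ]]
118.0
156.3
120.7
156.1
[592.03652419 268.67125806 162.        ]
3.370541290815992
4.513644612908717
[[ 6.72551873e+02  2.20492563e+02  0.00000000e+00]
 [ 5.21390968e+02  2.07892708e+02 -1.13686838e-13]]
```

View pics/zp.png

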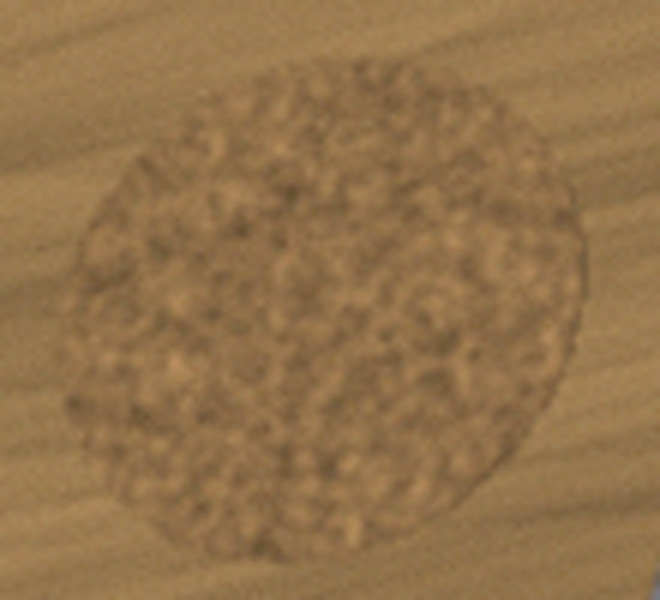

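View pics/zp2.png

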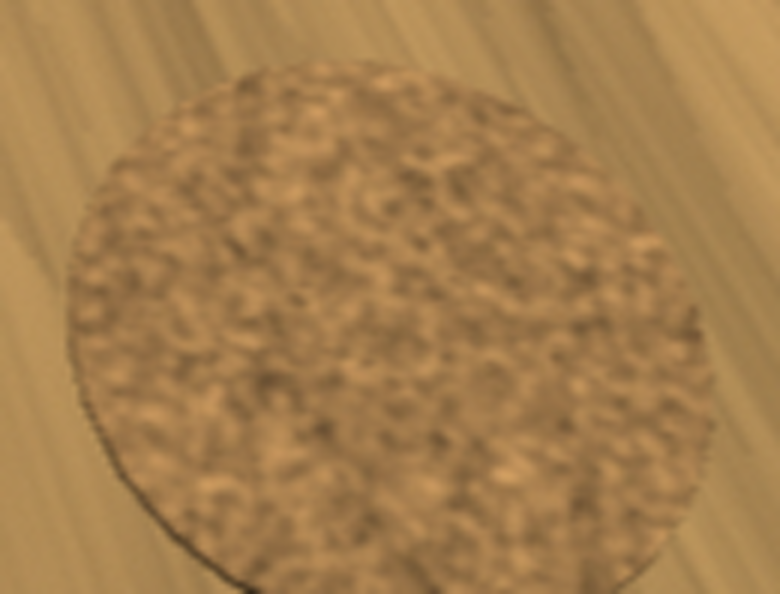

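Run:
```python
from bench import r
from h import *
s=r.snapshot("scene");b=r.snapshot("side")
A=(np.array([[360,60],[68,330],[270,558],[150,150],[500,110],[495,460],[110,475],[575,330],[575,190]])+.5)/6-.5+np.array([70,215])
B=(np.array([[340,60],[68,290],[712,400],[500,100],[650,235],[100,190],[180,120],[690,500],[75,390],[120,460]])+.5)/6-.5+np.array([285,285])
for c,p in((s,A),(b,B)):
    W=ray(c,p,6)[:,:2]
    M=np.c_[2*W,np.ones(len(W))]; x=np.linalg.lstsq(M,(W**2).sum(1),rcond=None)[0]
    R=np.sqrt(x[2]+x[0]**2+x[1]**2);print(x[:2],R,(np.linalg.norm(W-x[:2],axis=1)-110).round(1))
```

```text
[ 583.53977559 -292.37425808] 107.6382685008388 [-2.3 -3.1 -1.2 -1.  -5.3 -3.8 -3.  -2.1  0.3]
[ 581.73460819 -295.13021751] 108.83251465798253 [ 1.4 -0.5 -0.6 -0.  -3.3 -1.1 -5.1 -0.9  1.2 -2.9]
```

Run:
```python
from bench import r
from h import *
w=r.snapshot("wrist");K,R,t=cam(w)
print("C",-R.T@t); print(ray(w,[[256,192],[256,384],[125,90],[50,190],[465,195]],0)); print(proj(w,[600,0,209]))
print("teal corners z54",ray(w,[[125,90],[52,190]],54))
s=r.snapshot("scene")
print("brass",ray(s,[[247,325],[243,222]],0), "teal right",ray(s,[[268,142],[255,190]],54),"green", ray(s,[[299,124],[357,124],[357,165]],54),"blue",ray(s,[[388,174],[435,174],[440,233],[392,233]],54))
```

```text
C [600.27223141  77.05785642 372.4552858 ]
[[ 607.07690977  -42.87918123    0.        ]
 [ 608.55037511 -333.85514216    0.        ]
 [ 465.66231916   72.34352894    0.        ]
 [ 364.5641291   -40.36367991    0.        ]
 [ 854.19920147  -46.64833755    0.        ]]
[[249.7320987  235.08282956]]
teal corners z54 [[485.17858202  73.02703028  54.        ]
 [400.75142776 -23.33980771  54.        ]]
brass [[803.54960027 -25.26539058   0.        ]
 [542.9495762   27.88153343   0.        ]] teal right [[341.13253167 151.3261179   54.        ]
 [483.99274984  76.10029402  54.        ]] green [[300.70949151 257.18684099  54.        ]
 [342.56340559 422.99215555  54.        ]
 [476.6860463  369.23074753  54.        ]] blue [[524.67008865 440.35293955  54.        ]
 [556.11975341 564.78775597  54.        ]
 [717.02567674 495.31259779  54.        ]
 [687.46911549 378.5128781   54.        ]]
```

>>> carry_out --increments '[[[0,0,-0.04],[0,0,0],0],[[0,0,-0.04],[0,0,0],0],[[0.04,0,-0.03],[0,0,0],0],[[0.048,0,0],[0,0,0],0],[[0.048,0,0],[0,0,0],0],[[0.048,0,0],[0,0,0],0],[[0.048,0,0],[0,0,0],0],[[0.04,0,0],[0,0,0],0],[[0,0,0],[0,0,0.15],0],[[0,0,0],[0,0,0.15],0],[[0,0,0],[0,0,0.15],0],[[0,0,0],[0,0,0.15],0]]'

```text
time: 1.75
tool_pos: [599.3, 283.7, 323.4]
tcp_rot: [-179.9, -0.1, 54.9]
ft_force: [-0.8, -0.1, -0.7]
finger_gap: 85.5
```

>>> carry_out --increments '[[[0,0,0],[0,0,0.15],0],[[0,0,0],[0,0,0.15],0],[[0,0,0],[0,0,0.15],0],[[0,0,0],[0,0,0.15],0],[[0,0,0],[0,0,0.15],0],[[0,0,0],[0,0,0.15],0],[[0,0,0],[0,0,0],0]]'

```text
time: 2.45
tool_pos: [599.1, 284.2, 323.0]
tcp_rot: [-179.9, 0.1, 3.2]
ft_force: [-1.0, 0.5, -0.6]
finger_gap: 85.1
```

Run:
```python
from bench import r
from h import *
w=r.snapshot("wrist");np.save("w1.npy",w,allow_pickle=True)
b=r.snapshot("side");np.save("b1.npy",b,allow_pickle=True)
cv2.imwrite("pics/w1.png",cv2.resize(w["image"],(768,576),interpolation=cv2.INTER_CUBIC))
cv2.imwrite("pics/b1.png",cv2.resize(b["image"][100:210,215:335],None,fx=5,fy=5,interpolation=cv2.INTER_CUBIC))
```

```text
(no output)
```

View pics/w1.png

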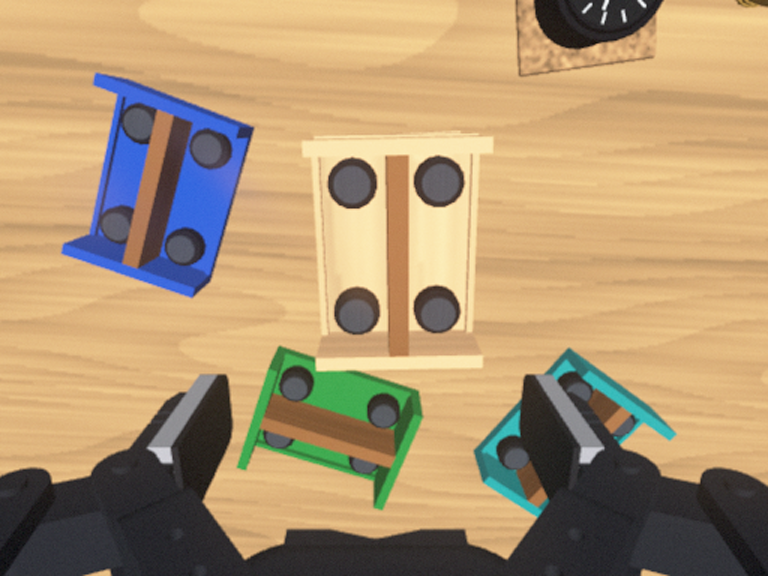

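View pics/b1.png

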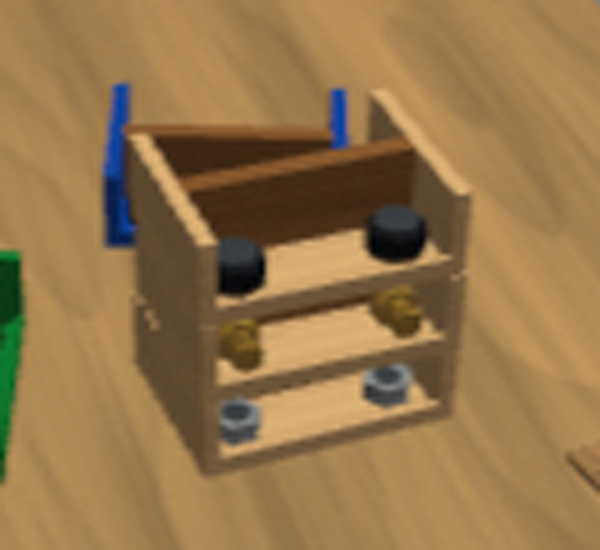

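Run:
```python
from h import *
w=np.load("w1.npy",allow_pickle=True).item()
a=w["image"][80:110,195:335];c=w["image"][215:255,195:335]
cv2.imwrite("pics/w1z.png",cv2.resize(np.vstack([a,c]),None,fx=5.5,fy=5.5,interpolation=cv2.INTER_CUBIC))
```

```text
(no output)
```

View pics/w1z.png

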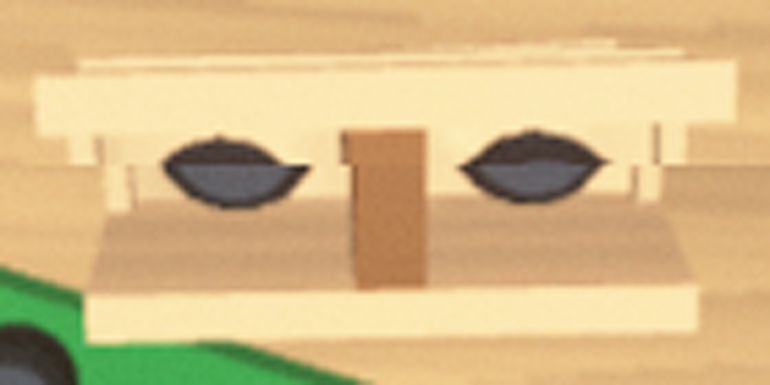

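Run:
```python
from h import *
w=np.load("w1.npy",allow_pickle=True).item()
def g(q,lo): 
    q=(np.array(q,float)+.5)/5.5-.5; q[:,0]+=195; q[:,1]+= (215-30 if lo else 80); return q
P=ray(w,np.r_[g([[35,76],[737,61]],0),g([[697,332],[85,343]],1),g([[343,130],[426,130]],0),g([[426,287],[357,289]],1)],162)
print(P.round(1)); print([np.linalg.norm(P[i]-P[(i+1)%4]).round(1) for i in range(4)])
c=P[:4].mean(0);print(c)
ax=(P[0]+P[1]-P[2]-P[3]);print(np.degrees(np.arctan2(ax[1],ax[0])))
m1=P[4:6].mean(0);m2=P[6:8].mean(0);d=m1-m2;print(m1,m2,np.degrees(np.arctan2(d[1],d[0])),(m1+m2)/2,P[4]-P[5])
for z,q in((108,[[80,60],[685,49]]),(54,[[430,47],[615,40]])):
    Q=ray(w,g(q,0),z);d=Q[1]-Q[0];print(z,Q.round(1),np.degrees(np.arctan2(d[1],d[0]))+90)
```

```text
[[666.3 334.5 162. ]
 [675.3 215.5 162. ]
 [516.3 203.3 162. ]
 [507.3 323.  162. ]
 [660.3 281.6 162. ]
 [661.  267.3 162. ]
 [523.  257.  162. ]
 [521.9 270.4 162. ]]
[np.float64(119.4), np.float64(159.4), np.float64(120.1), np.float64(159.4)]
[591.28623604 269.06192723 162.        ]
4.2520816277766365
[660.65899281 274.46368275 162.        ] [522.44233462 263.72231534 162.        ] 4.443751796801037 [591.55066372 269.09299905 162.        ] [-0.78009094 14.23196315  0.        ]
108 [[668.2 333.3 108. ]
 [676.9 213.8 108. ]] 4.133373298412479
54 [[674.3 260.7  54. ]
 [678.1 219.1  54. ]] 5.209412721205041
```

Edges come out at 119–120 and 159.4 mm, which matches the given sizes. The top tray is at about (591.4, 269.1) with yaw 4.3°.

>>> carry_out --increments '[[[-0.0085,0.0145,0.02],[0,0,-0.019],0],[[0,0,0.04],[0,0,0],0],[[0,0,0.04],[0,0,0],0],[[0,0,0.04],[0,0,0],0],[[0,0,0],[0,0,0],0],[[0,0,0],[0,0,0],0]]'

```text
time: 3.15
tool_pos: [592.9, 269.6, 182.9]
tcp_rot: [-179.8, -0.3, 6.1]
ft_force: [-0.4, -0.9, 1.2]
finger_gap: 85.1
```

```bash
cat > st.py <<'E'
from bench import r
import numpy as np,sys
s=r.sense();p=s["tool_pos"];y=s["tcp_rot"][2]
print(s["time"],p.round(1),s["tcp_rot"].round(2),s["ft_force"].round(1),round(s["finger_gap"],1))
if len(sys.argv)>3:
    tx,ty,tyaw=map(float,sys.argv[1:4]);a=np.radians(y);d=np.array([tx,ty])-p[:2]
    dy=(tyaw-y+180)%360-180
    print("tool dx %.1f dy %.1f mm; dz(down to %s) ; rotz %.4f"%(d@[np.cos(a),np.sin(a)],d@[np.sin(a),-np.cos(a)],sys.argv[4:] and p[2]-float(sys.argv[4]),-np.radians(dy)))
E
python3 st.py 591.4 269.1 4.3 126
```

```text
3.15 [592.9 269.6 182.9] [-179.79   -0.32    6.08] [-0.4 -0.9  1.2] 85.1
tool dx -1.6 dy 0.4 mm; dz(down to 56.86573527048233) ; rotz 0.0311
```

>>> carry_out --increments '[[[-0.0015,0.0005,0.02],[0,0,0.03],0],[[0,0,0.02],[0,0,0],0],[[0,0,0.017],[0,0,0],0],[[0,0,0],[0,0,0],0],[[0,0,0],[0,0,0],0]]'

```text
time: 3.65
tool_pos: [598.5, 271.8, 137.7]
tcp_rot: [-179.5, -1.2, 4.7]
ft_force: [-0.4, 0.1, 0.5]
finger_gap: 85.5
```

```bash
python3 st.py 591.4 269.1 4.3 126;python3 st.py 591.4 269.1 4.3 126; python3 -c "
from bench import r
import cv2
w=r.snapshot('wrist');cv2.imwrite('pics/w2.png',w['image'])"; python3 st.py 591.4 269.1 4.3 126
```

```text
3.65 [598.5 271.8 137.7] [-179.54   -1.21    4.68] [-0.4  0.1  0.5] 85.5
tool dx -7.3 dy 2.1 mm; dz(down to 11.680909205732775) ; rotz 0.0067
3.65 [598.5 271.8 137.7] [-179.54   -1.21    4.68] [-0.4  0.1  0.5] 85.5
tool dx -7.3 dy 2.1 mm; dz(down to 11.680909205732775) ; rotz 0.0067
3.7 [598.5 271.8 137.6] [-179.54   -1.21    4.68] [ 0.2 -0.3 -0.2] 85.5
tool dx -7.3 dy 2.1 mm; dz(down to 11.636540346352831) ; rotz 0.0066
```

View pics/w2.png

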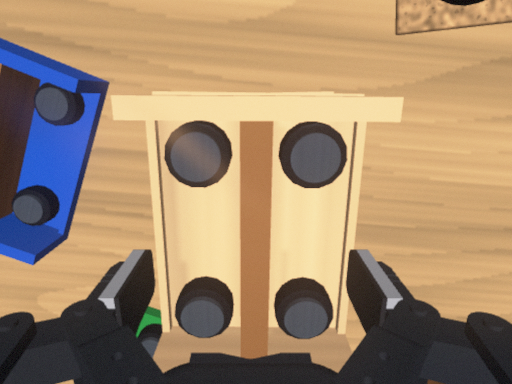

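```bash
cat > st.py <<'E'
from bench import r
import numpy as np,sys
from scipy.spatial.transform import Rotation as Ro
s=r.sense();p=s["tool_pos"]
print(s["time"],p.round(1),s["tcp_rot"].round(2),s["ft_force"].round(1),s["wrist_torque"].round(2),round(s["finger_gap"],1))
R=Ro.from_euler("xyz",s["tcp_rot"],degrees=True)
if len(sys.argv)>3:
    t=list(map(float,sys.argv[1:])); T=Ro.from_euler("xyz",[180,0,t[3]],degrees=True)
    print("shift m",(R.inv().apply(np.array(t[:3])-p)/1000).round(4),"turn",(R.inv()*T).as_rotvec().round(4))
E
python3 st.py 591.4 269.1 126 4.3
```

```text
3.7 [598.5 271.8 137.6] [-179.54   -1.21    4.68] [ 0.2 -0.3 -0.2] [-0.   -0.05  0.05] 85.5
shift m [-0.0075  0.0022  0.0115] turn [-0.0082 -0.021   0.0067]
```

>>> carry_out --increments '[[[-0.0075,0.002,0],[-0.008,-0.021,0.0065],0],[[0,0,0],[0,0,0],0]]'

```text
time: 3.9
tool_pos: [591.7, 269.3, 140.1]
tcp_rot: [-180.0, -0.1, 4.3]
ft_force: [0.3, 0.2, 0.0]
finger_gap: 85.1
```

```bash
python3 st.py 591.4 269.1 126 4.3
```

```text
3.9 [591.7 269.3 140.1] [-1.7999e+02 -6.0000e-02  4.2900e+00] [0.3 0.2 0. ] [-0.02  0.06 -0.02] 85.1
shift m [-0.0003  0.0002  0.0141] turn [-0.0002 -0.0011 -0.0001]
```

>>> carry_out --increments '[[[0,0,0.007],[0,0,0],0],[[0,0,0.007],[0,0,0],0],[[0,0,0],[0,0,0],0]]'

```text
time: 4.2
tool_pos: [592.3, 269.7, 126.3]
tcp_rot: [-180.0, -0.2, 4.3]
ft_force: [-0.6, -0.4, -1.2]
finger_gap: 85.0
```

```bash
python3 st.py 591.4 269.1 126 4.3
```

```text
4.2 [592.3 269.7 126.3] [-1.7995e+02 -1.7000e-01  4.3100e+00] [-0.6 -0.4 -1.2] [-0.01 -0.02  0.05] 85.0
shift m [-0.001   0.0005  0.0003] turn [-0.0008 -0.003   0.0001]
```

Now I'll close on the spine with a moderate grip.

>>> carry_out --increments '[[[-0.001,0.0005,0],[0,-0.003,0],0.6],[[0,0,0],[0,0,0],0.7],[[0,0,0],[0,0,0],0.8],[[0,0,0],[0,0,0],1],[[0,0,0],[0,0,0],1],[[0,0,0],[0,0,0],1],[[0,0,0],[0,0,0],1]]' --newtons 60

```text
time: 4.9
tool_pos: [591.1, 269.0, 125.9]
tcp_rot: [-180.0, 0.1, 4.3]
ft_force: [0.6, 0.4, -1.1]
finger_gap: 12.0
```

```bash
python3 st.py 591.4 269.1 126 4.3
```

```text
4.9 [591.1 269.  125.9] [-1.7996e+02  5.0000e-02  4.3100e+00] [ 0.6  0.4 -1.1] [0.01 0.01 0.01] 12.0
shift m [ 0.0003 -0.0001 -0.0001] turn [-0.0007  0.0009  0.0002]
```

>>> carry_out --increments '[[[0,0,-0.005],[0,0,0],1],[[0,0,-0.01],[0,0,0],1],[[0,0,-0.02],[0,0,0],1],[[0,0,-0.02],[0,0,0],1],[[0,0,-0.02],[0,0,0],1],[[0,0,0],[0,0,0],1]]'

```text
time: 5.5
tool_pos: [589.6, 268.3, 203.4]
tcp_rot: [180.0, 0.3, 4.3]
ft_force: [0.9, 0.3, -1.9]
finger_gap: 12.5
```

```bash
python3 st.py 591.4 269.1 220 4.3; python3 -c "
from bench import r
import cv2,numpy as np
b=r.snapshot('side');cv2.imwrite('pics/b2.png',cv2.resize(b['image'][40:220,200:360],None,fx=3.3,fy=3.3))
w=r.snapshot('wrist');cv2.imwrite('pics/w3.png',w['image'])
np.save('w3.npy',w,allow_pickle=True)"
```

```text
5.5 [589.6 268.3 203.4] [179.96   0.31   4.31] [ 0.9  0.3 -1.9] [ 0.   -0.04  0.01] 12.5
shift m [ 0.0018 -0.0007 -0.0166] turn [0.0007 0.0055 0.0001]
```

View pics/b2.png

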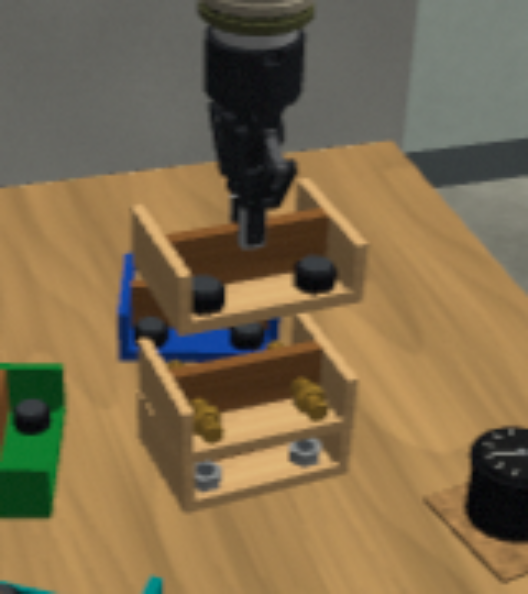

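View pics/w3.png

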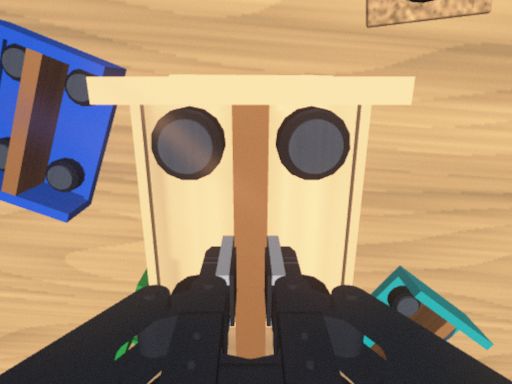

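>>> carry_out --increments '[[[0.005,0.02,0],[0,0,0],1],[[0.005,0.035,0],[0,0,0],1],[[0,0.035,0],[0,0,0],1],[[0,0.035,0],[0,0,0.015],1],[[0,0.035,0],[0,0,0.015],1],[[0,0.035,0],[0,0,0.015],1],[[0,0.035,0],[0,0,0.015],1],[[0,0.03,0],[0,0,0.015],1],[[0,0.015,0],[0,0,0],1],[[0,0,0],[0,0,0],1]]'

```text
time: 6.6
tool_pos: [603.7, -15.3, 180.3]
tcp_rot: [179.8, 2.1, 0.1]
ft_force: [-0.2, 0.3, -3.5]
finger_gap: 12.4
```

```bash
python3 st.py 600 -12 100 0
```

```text
6.6 [603.7 -15.3 180.3] [1.7977e+02 2.0800e+00 6.0000e-02] [-0.2  0.3 -3.5] [ 0.07 -0.03 -0.01] 12.4
shift m [-0.0008 -0.0036  0.0804] turn [0.004  0.0363 0.0011]
```

>>> carry_out --increments '[[[-0.001,-0.0035,0.02],[0.004,0.036,0.001],1],[[0,0,0.03],[0,0,0],1],[[0,0,0.03],[0,0,0],1],[[0,0,0],[0,0,0],1]]'

```text
time: 7.0
tool_pos: [600.8, -8.2, 95.8]
tcp_rot: [-179.8, 0.1, 0.1]
ft_force: [-0.8, 0.8, -4.1]
finger_gap: 12.2
```

```bash
python3 st.py 600 -12 30 0
```

```text
7.0 [600.8  -8.2  95.8] [-1.7984e+02  7.0000e-02  1.0000e-01] [-0.8  0.8 -4.1] [ 0.06  0.03 -0.06] 12.2
shift m [-0.0007  0.004   0.0658] turn [-0.0028  0.0012  0.0018]
```

>>> carry_out --increments '[[[0,0.001,0.02],[-0.003,0.001,0.001],1],[[0,0,0.025],[0,0,0],1],[[0,0,0.02],[0,0,0],1],[[0,0,0],[0,0,0],1]]'

```text
time: 7.4
tool_pos: [602.1, -4.9, 32.5]
tcp_rot: [-179.9, -0.1, 0.3]
ft_force: [-0.6, 0.2, -3.5]
finger_gap: 12.0
```

```bash
python3 st.py 600 -10 19 0
```

```text
7.4 [602.1  -4.9  32.5] [-1.7994e+02 -7.0000e-02  3.0000e-01] [-0.6  0.2 -3.5] [0.02 0.06 0.02] 12.0
shift m [-0.0022  0.0051  0.0135] turn [-0.0011 -0.0013  0.0052]
```

>>> carry_out --increments '[[[0,0,0.007],[0,0,0.004],1],[[0,0,0.004],[0,0,0],1],[[0,0,0],[0,0,0],1]]'

```text
time: 7.7
tool_pos: [604.8, -3.6, 25.0]
tcp_rot: [-179.9, -0.3, 0.1]
ft_force: [-0.1, 0.8, -3.1]
finger_gap: 12.1
```

```bash
python3 st.py 600 -10 19 0
```

```text
7.7 [604.8  -3.6  25. ] [-1.7994e+02 -3.2000e-01  1.4000e-01] [-0.1  0.8 -3.1] [-0.03  0.01  0.03] 12.1
shift m [-0.0049  0.0063  0.006 ] turn [-0.0011 -0.0057  0.0025]
```

>>> carry_out --increments '[[[-0.002,0,0.004],[0,-0.006,0.002],1],[[0,0,0.002],[0,0,0],1]]'

```text
time: 7.9
tool_pos: [604.2, -3.7, 20.9]
tcp_rot: [-179.9, -0.1, 0.0]
ft_force: [-0.3, -1.5, -2.8]
finger_gap: 12.4
```

```bash
python3 st.py 603 -3 18 0
```

```text
7.9 [604.2  -3.7  20.9] [-1.7995e+02 -1.4000e-01  2.0000e-02] [-0.3 -1.5 -2.8] [-0.    0.12  0.04] 12.4
shift m [-0.0013 -0.0007  0.0029] turn [-0.0009 -0.0024  0.0004]
```

>>> carry_out --increments '[[[0,0,0.002],[0,-0.002,0],1],[[0,0,0.0015],[0,0,0],1]]'

```text
time: 8.1
tool_pos: [604.8, -3.9, 17.9]
tcp_rot: [-180.0, -0.1, 0.0]
ft_force: [0.7, 0.9, 2.8]
finger_gap: 12.7
```

```bash
python3 st.py 603 -3 18 0
```

```text
8.1 [604.8  -3.9  17.9] [-1.7996e+02 -8.0000e-02  1.0000e-02] [0.7 0.9 2.8] [ 0.03  0.01 -0.  ] 12.7
shift m [-0.0018 -0.0009 -0.0001] turn [-0.0007 -0.0014  0.0002]
```

>>> carry_out --increments '[[[0,0,0],[0,0,0],0.3],[[0,0,0],[0,0,0],0],[[0,0,0],[0,0,0],0],[[0,0,0],[0,0,0],0],[[0,0,-0.03],[0,0,0],0],[[0,0,-0.05],[0,0,0],0],[[0,0,-0.05],[0,0,0],0],[[0,0,-0.05],[0,0,0],0],[[0,0,-0.05],[0,0,0],0],[[0,0,0],[0,0,0],0]]'

```text
time: 9.1
tool_pos: [603.3, -4.1, 254.4]
tcp_rot: [-179.9, 0.0, -0.0]
ft_force: [0.5, 0.0, 0.8]
finger_gap: 85.3
```

```bash
python3 st.py 590 284 280 4.3; python3 -c "
from bench import r
import cv2,numpy as np
b=r.snapshot('side');cv2.imwrite('pics/b3.png',b['image'])"
```

```text
9.1 [603.3  -4.1 254.4] [-1.7995e+02  2.0000e-02 -1.0000e-02] [0.5 0.  0.8] [ 0.07 -0.02 -0.  ] 85.3
shift m [-0.0133 -0.2882 -0.0253] turn [-0.0009  0.0004 -0.0752]
```

View pics/b3.png

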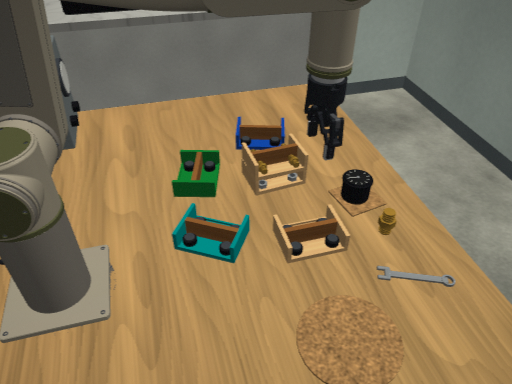

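The top tray sits on the counter around (310,235), clear of the teal one. Back to the stack for the middle tray.

>>> carry_out --increments '[[[0,-0.045,0],[0,0,0],0],[[0,-0.045,0],[0,0,-0.02],0],[[0,-0.045,-0.01],[0,0,-0.02],0],[[0,-0.045,-0.01],[0,0,-0.02],0],[[0,-0.045,-0.01],[0,0,-0.01],0],[[0,-0.04,0],[0,0,0],0],[[0,-0.02,0],[0,0,0],0],[[0,0,0],[0,0,0],0]]'

```text
time: 9.95
tool_pos: [589.4, 288.9, 270.5]
tcp_rot: [179.9, 0.9, 3.9]
ft_force: [0.1, 0.4, 0.4]
finger_gap: 85.3
```

```bash
python3 st.py 590 284 270 4.3
```

```text
9.95 [589.4 288.9 270.5] [179.94   0.94   3.89] [0.1 0.4 0.4] [-0.05 -0.01 -0.  ] 85.3
shift m [0.0003 0.0049 0.0005] turn [ 0.001   0.0164 -0.0072]
```

>>> carry_out --increments '[[[0.002,0.012,0],[0.001,0.016,-0.007],0],[[0,0,0],[0,0,0],0]]'

```text
time: 10.15
tool_pos: [591.7, 275.4, 267.7]
tcp_rot: [179.9, 0.1, 4.4]
ft_force: [0.6, -0.2, -0.0]
finger_gap: 85.8
```

```bash
python3 st.py 590 278 270 4.3
python3 - <<'E'
from bench import r
from h import *
w=r.snapshot("wrist");np.save("w4.npy",w,allow_pickle=True)
cv2.imwrite("pics/w4.png",cv2.resize(w["image"],(768,576),interpolation=cv2.INTER_CUBIC))
E
```

```text
10.15 [591.7 275.4 267.7] [1.7989e+02 1.5000e-01 4.4000e+00] [ 0.6 -0.2 -0. ] [ 0.   -0.05  0.01] 85.8
shift m [-0.0015 -0.0027 -0.0023] turn [0.0019 0.0026 0.0018]
```

View pics/w4.png

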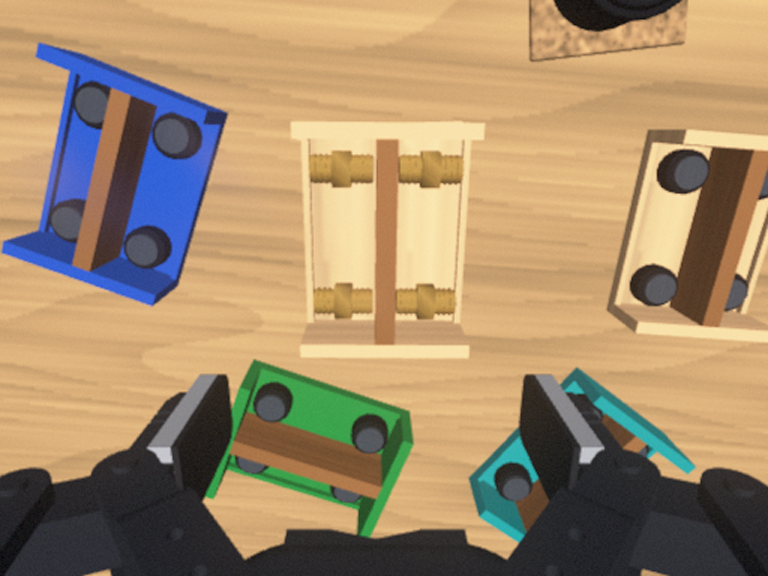

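Run:
```python
from h import *
w=np.load("w4.npy",allow_pickle=True).item()
a=w["image"][75:105,188:328];c=w["image"][210:245,188:328]
cv2.imwrite("pics/w4z.png",cv2.resize(np.vstack([a,c]),None,fx=5.5,fy=5.5,interpolation=cv2.INTER_CUBIC))
```

```text
(no output)
```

View pics/w4z.png

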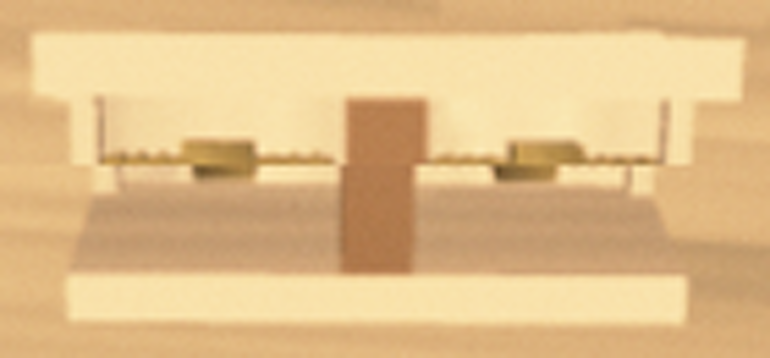

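```bash
cat >> h.py <<'E'
def rep(s,q,ox,y0,y1,split,z,k=5.5):
    q=np.array(q,float); hi=q[:,1]>split
    p=(q+.5)/k-.5; p[:,0]+=ox; p[:,1]+=np.where(hi,y1-split/k,y0)
    P=ray(s,p,z)
    print([float(np.linalg.norm(P[i]-P[(i+1)%4]).round(1)) for i in range(4)],"centre",P[:4].mean(0).round(2))
    ax=(P[0]+P[1]-P[2]-P[3]);print("yaw sides",np.degrees(np.arctan2(ax[1],ax[0])).round(2))
    for i,j in((0,1),(3,2)):
        d=P[j]-P[i];print("yaw wall",(np.degrees(np.arctan2(d[1],d[0]))+90).round(2))
    if len(P)>4:
        m1=P[4:6].mean(0);m2=P[6:8].mean(0);d=m1-m2;print("spine mid",((m1+m2)/2).round(2),"yaw",np.degrees(np.arctan2(d[1],d[0])).round(2),"len",np.linalg.norm(d).round(1),"w",np.linalg.norm(P[4]-P[5]).round(1))
E
python3 - <<'E'
from h import *
w=np.load("w4.npy",allow_pickle=True).item()
rep(w,[[32,34],[745,39],[687,324],[68,322],[346,98],[428,98],[413,273],[341,273]],188,75,210,165,108)
E
python3 st.py 590 278 270 4.3
```

```text
[119.6, 159.3, 120.2, 159.5] centre [592.87 268.24 108.  ]
yaw sides 4.04
yaw wall 4.01
yaw wall 4.09
spine mid [593.19 268.49 108.  ] yaw 4.0 len 138.9 w 13.9
10.2 [591.4 275.7 267.5] [179.91   0.2    4.36] [-0.  -0.4 -0.3] [-0.04  0.02  0.05] 85.4
shift m [-0.0012 -0.0024 -0.0025] turn [0.0015 0.0035 0.0011]
```

>>> carry_out --increments '[[[0.0005,0.008,0.03],[0.0015,0.003,0.007],0],[[0,0,0.04],[0,0,0],0],[[0,0,0.04],[0,0,0],0],[[0,0,0.025],[0,0,0],0],[[0,0,0],[0,0,0],0]]'

```text
time: 10.7
tool_pos: [595.5, 259.6, 131.0]
tcp_rot: [-179.9, -0.3, 3.3]
ft_force: [-0.6, 0.1, 0.1]
finger_gap: 85.4
```

```bash
python3 st.py 593 268.3 72 4
```

```text
10.7 [595.5 259.6 131. ] [-179.95   -0.3     3.35] [-0.6  0.1  0.1] [ 0.03  0.09 -0.07] 85.4
shift m [-0.0023 -0.0087  0.059 ] turn [-0.0009 -0.0052 -0.0114]
```

>>> carry_out --increments '[[[-0.002,-0.0085,0],[-0.001,-0.005,-0.011],0],[[0,0,0],[0,0,0],0],[[0,0,0.015],[0,0,0],0],[[0,0,0.015],[0,0,0],0],[[0,0,0],[0,0,0],0]]'

```text
time: 11.2
tool_pos: [596.7, 268.0, 105.6]
tcp_rot: [-179.9, -0.5, 3.9]
ft_force: [-0.8, -0.0, 0.5]
finger_gap: 85.4
```

```bash
python3 st.py 593 268.3 72 4
```

```text
11.2 [596.7 268.  105.6] [-179.88   -0.46    3.88] [-0.8 -0.   0.5] [0.03 0.02 0.05] 85.4
shift m [-0.0039 -0.0005  0.0336] turn [-0.0021 -0.0081 -0.0021]
```

>>> carry_out --increments '[[[-0.004,-0.0005,0.008],[-0.002,-0.008,-0.002],0],[[0,0,0.012],[0,0,0],0],[[0,0,0.008],[0,0,0],0],[[0,0,0],[0,0,0],0]]'

```text
time: 11.6
tool_pos: [592.1, 268.4, 74.9]
tcp_rot: [180.0, 0.1, 4.0]
ft_force: [-0.1, 0.2, -0.3]
finger_gap: 85.5
```

```bash
python3 st.py 593 268.3 72 4
```

```text
11.6 [592.1 268.4  74.9] [1.7999e+02 6.0000e-02 4.0300e+00] [-0.1  0.2 -0.3] [-0.    0.03 -0.04] 85.5
shift m [0.0009 0.0002 0.0029] turn [0.0002 0.001  0.0005]
```

>>> carry_out --increments '[[[0.001,0,0.003],[0,0.001,0],0.5],[[0,0,0],[0,0,0],0.7],[[0,0,0],[0,0,0],0.8],[[0,0,0],[0,0,0],1],[[0,0,0],[0,0,0],1],[[0,0,0],[0,0,0],1],[[0,0,0],[0,0,0],1]]' --newtons 60

```text
time: 12.3
tool_pos: [593.9, 268.4, 72.5]
tcp_rot: [180.0, -0.1, 4.0]
ft_force: [-0.1, 0.2, -1.6]
finger_gap: 12.2
```

```bash
python3 st.py 593 268.3 72 4
```

```text
12.3 [593.9 268.4  72.5] [ 1.7999e+02 -7.0000e-02  4.0100e+00] [-0.1  0.2 -1.6] [ 0.07 -0.03  0.03] 12.2
shift m [-0.0009  0.      0.0005] turn [ 0.0002 -0.0012  0.0002]
```

>>> carry_out --increments '[[[0,0,-0.005],[0,0,0],1],[[0,0,-0.01],[0,0,0],1],[[0,0,-0.02],[0,0,0],1],[[0,0,-0.03],[0,0,0],1],[[0,0,-0.03],[0,0,0],1],[[0,0,-0.02],[0,0,0],1],[[0,0,0],[0,0,0],1]]'

```text
time: 13.0
tool_pos: [590.4, 267.5, 189.8]
tcp_rot: [179.9, 0.4, 4.0]
ft_force: [0.6, 1.5, -4.4]
finger_gap: 12.5
```

```bash
python3 st.py 593 -150 200 0; python3 -c "
from bench import r
import cv2,numpy as np
b=r.snapshot('side');cv2.imwrite('pics/b4.png',cv2.resize(b['image'][40:220,200:360],None,fx=3.3,fy=3.3))"
```

```text
13.0 [590.4 267.5 189.8] [179.87   0.43   4.03] [ 0.6  1.5 -4.4] [ 0.04 -0.08 -0.01] 12.5
shift m [-0.0268  0.4167 -0.009 ] turn [0.0026 0.0075 0.0703]
```

View pics/b4.png

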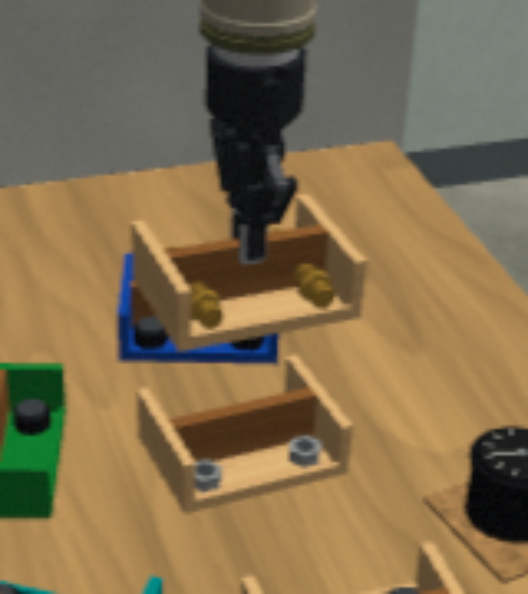

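>>> carry_out --increments '[[[0,0.02,-0.01],[0.002,0.007,0],1],[[0,0.035,-0.01],[0,0,0],1],[[0,0.035,-0.01],[0,0,0.01],1],[[0,0.04,-0.01],[0,0.005,0.01],1],[[0,0.04,-0.01],[0,0.005,0.01],1],[[0,0.04,-0.01],[0,0.005,0.01],1],[[0,0.04,-0.01],[0,0.005,0.01],1],[[0,0.035,-0.01],[0,0.005,0.01],1],[[0,0.03,-0.01],[0,0.005,0.01],1],[[0,0.02,0],[0,0,0],1],[[0,0,0],[0,0,0],1]]'

```text
time: 14.15
tool_pos: [594.7, -79.1, 257.1]
tcp_rot: [179.9, 0.2, 0.1]
ft_force: [0.0, 0.3, -5.3]
finger_gap: 12.1
```

```bash
python3 st.py 583.5 -294 200 0
python3 - <<'E'
from bench import r
from h import *
w=r.snapshot("wrist");np.save("w5.npy",w,allow_pickle=True)
cv2.imwrite("pics/w5.png",cv2.resize(w["image"],(768,576),interpolation=cv2.INTER_CUBIC))
E
```

```text
14.15 [594.7 -79.1 257.1] [1.7993e+02 1.8000e-01 6.0000e-02] [ 0.   0.3 -5.3] [ 0.08 -0.02  0.01] 12.1
shift m [-0.0113  0.2148  0.0574] turn [0.0013 0.0032 0.001 ]
```

View pics/w5.png

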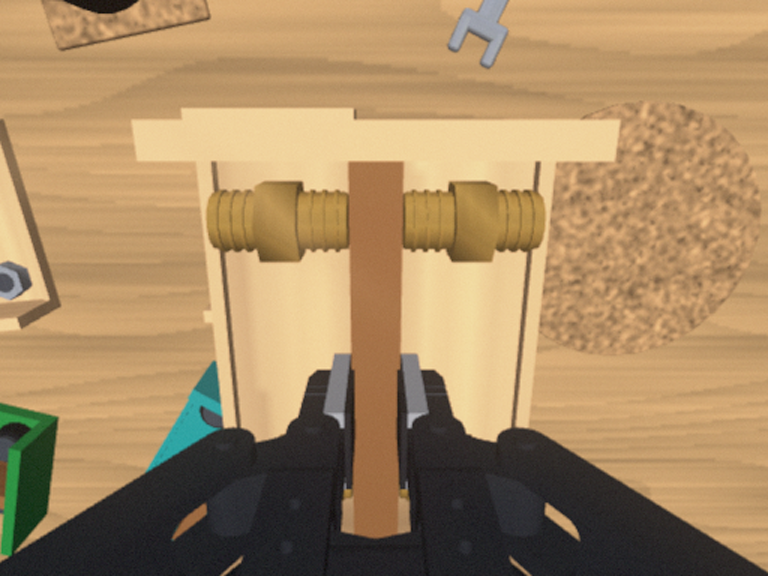

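Run:
```python
from h import *
w=np.load("w5.npy",allow_pickle=True).item()
c=w["image"][55:245,350:512]
cv2.imwrite("pics/w5z.png",cv2.resize(c,None,fx=3.1,fy=3.1,interpolation=cv2.INTER_CUBIC))
```

```text
(no output)
```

View pics/w5z.png

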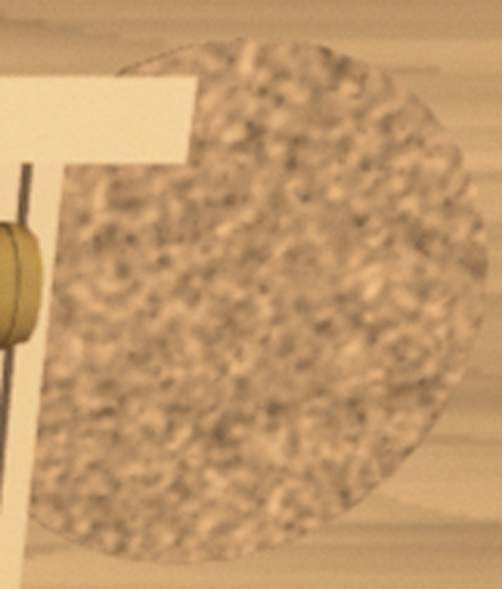

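```bash
python3 - <<'E'
from h import *
from scipy.optimize import least_squares
w=np.load("w5.npy",allow_pickle=True).item()
A=np.array([[120,74],[180,46],[240,38],[300,43],[350,58],[400,90],[440,127],[468,172],[485,220],[487,270],[478,325],[458,375],[425,427],[380,475],[330,512],[270,545],[215,560],[160,562],[110,553],[65,537],[35,518]],float)
p=(A+.5)/3.1-.5+np.array([350,55]); W=ray(w,p,6)[:,:2]
M=np.c_[2*W,np.ones(len(W))]; x=np.linalg.lstsq(M,(W**2).sum(1),rcond=None)[0]
print(x[:2],np.sqrt(x[2]+x[0]**2+x[1]**2))
f=least_squares(lambda c:np.linalg.norm(W-c,axis=1)-110,x[:2]);print(f.x,f.fun.round(1))
E
python3 st.py 583.5 -294 200 0
```

```text
[ 583.44881018 -292.98161698] 108.45716374716703
[ 583.56635351 -291.59475807] [-2.9 -1.  -1.5 -1.9 -1.8 -2.3 -1.1 -0.1  1.4  1.2  0.9  0.  -1.1 -2.
 -2.5 -0.8 -0.3 -0.9 -1.8 -1.7 -2.2]
14.2 [594.7 -77.8 257. ] [1.7997e+02 2.0000e-01 9.0000e-02] [-0.2 -0.1 -6.1] [ 0.02 -0.04 -0.06] 12.5
shift m [-0.0114  0.2161  0.0571] turn [0.0005 0.0035 0.0016]
```

>>> carry_out --increments '[[[-0.004,0.02,0],[0,0.003,0.001],1],[[-0.003,0.035,0],[0,0,0],1],[[-0.002,0.035,0],[0,0.003,0],1],[[0,0.035,0],[0,0.003,0],1],[[0,0.035,0.01],[0,0.003,0],1],[[0,0.025,0.02],[0,0,0],1],[[0,0.015,0.02],[0,0,0],1],[[0,0,0],[0,0,0],1]]'

```text
time: 15.0
tool_pos: [584.6, -272.9, 192.6]
tcp_rot: [-179.4, 0.2, 0.6]
ft_force: [-1.8, 0.6, -5.8]
finger_gap: 12.4
```

```bash
python3 st.py 584 -293.2 100 0
```

```text
15.0 [ 584.6 -272.9  192.6] [-179.42    0.21    0.64] [-1.8  0.6 -5.8] [ 0.11  0.12 -0.03] 12.4
shift m [-0.0005  0.0212  0.0924] turn [-0.0101  0.0036  0.0112]
```

>>> carry_out --increments '[[[0,0.021,0.01],[-0.01,0.004,0.011],1],[[0,0,0.03],[0,0,0],1],[[0,0,0.03],[0,0,0],1],[[0,0,0.02],[0,0,0],1],[[0,0,0],[0,0,0],1]]'

```text
time: 15.5
tool_pos: [586.1, -289.9, 97.3]
tcp_rot: [-179.9, 0.0, 0.2]
ft_force: [-0.8, 1.0, -5.2]
finger_gap: 12.6
```

```bash
python3 st.py 584 -293.2 40 0
```

```text
15.5 [ 586.1 -289.9   97.3] [-1.799e+02  4.000e-02  2.000e-01] [-0.8  1.  -5.2] [ 0.05  0.04 -0.02] 12.6
shift m [-0.0021  0.0034  0.0573] turn [-0.0017  0.0007  0.0035]
```

>>> carry_out --increments '[[[-0.003,0.0035,0.015],[-0.002,0.001,0.003],1],[[0,0,0.02],[0,0,0],1],[[0,0,0.018],[0,0,0],1],[[0,0,0],[0,0,0],1]]'

```text
time: 15.9
tool_pos: [585.4, -293.5, 45.2]
tcp_rot: [179.8, -0.3, 0.1]
ft_force: [-0.6, 0.8, -6.6]
finger_gap: 12.2
```

```bash
python3 st.py 584 -293.2 28 0
```

```text
15.9 [ 585.4 -293.5   45.2] [ 1.798e+02 -2.700e-01  1.400e-01] [-0.6  0.8 -6.6] [ 0.06  0.05 -0.04] 12.2
shift m [-0.0015 -0.0004  0.0171] turn [ 0.0034 -0.0048  0.0025]
```

>>> carry_out --increments '[[[-0.002,0,0.008],[0.003,-0.005,0.002],1],[[0,0,0.007],[0,0,0],1],[[0,0,0],[0,0,0],1]]'

```text
time: 16.2
tool_pos: [585.2, -294.5, 32.3]
tcp_rot: [179.8, -0.2, 0.0]
ft_force: [0.7, -0.5, -4.9]
finger_gap: 12.2
```

```bash
python3 st.py 584 -293.2 25 0
```

```text
16.2 [ 585.2 -294.5   32.3] [ 1.7985e+02 -1.8000e-01  4.0000e-02] [ 0.7 -0.5 -4.9] [ 0.08 -0.01  0.01] 12.2
shift m [-0.0012 -0.0013  0.0073] turn [ 0.0026 -0.0032  0.0006]
```

>>> carry_out --increments '[[[-0.0015,-0.0015,0.004],[0.0026,-0.003,0],1],[[0,0,0.002],[0,0,0],1]]'

```text
time: 16.4
tool_pos: [584.6, -293.5, 27.6]
tcp_rot: [179.9, -0.1, 0.0]
ft_force: [-0.1, -0.1, -5.4]
finger_gap: 12.7
```

```bash
python3 st.py 584 -293.2 24.5 0
```

```text
16.4 [ 584.6 -293.5   27.6] [ 1.7994e+02 -1.2000e-01  3.0000e-02] [-0.1 -0.1 -5.4] [-0.    0.   -0.03] 12.7
shift m [-0.0006 -0.0003  0.0031] turn [ 0.0011 -0.0021  0.0005]
```

>>> carry_out --increments '[[[-0.001,0,0.002],[0.001,-0.002,0],1],[[0,0,0.001],[0,0,0],1]]'

```text
time: 16.6
tool_pos: [583.9, -293.7, 24.9]
tcp_rot: [180.0, -0.0, 0.0]
ft_force: [-0.5, 0.2, -5.5]
finger_gap: 12.3
```

```bash
python3 st.py 584 -293.2 24.5 0
```

```text
16.6 [ 583.9 -293.7   24.9] [ 1.7997e+02 -4.0000e-02  3.0000e-02] [-0.5  0.2 -5.5] [0.   0.06 0.02] 12.3
shift m [ 0.0001 -0.0005  0.0004] turn [ 0.0006 -0.0007  0.0006]
```

>>> carry_out --increments '[[[0,0,0.001],[0,0,0],1],[[0,0,0.001],[0,0,0],1]]'

```text
time: 16.8
tool_pos: [584.1, -293.9, 24.5]
tcp_rot: [180.0, -0.1, 0.0]
ft_force: [-6.5, 3.8, 7.3]
finger_gap: 12.6
```

Contact (the vertical force turned upward to +7 N). Releasing.

>>> carry_out --increments '[[[0,0,0],[0,0,0],0.3],[[0,0,0],[0,0,0],0],[[0,0,0],[0,0,0],0],[[0,0,0],[0,0,0],0],[[0,0,-0.03],[0,0,0],0],[[0,0,-0.05],[0,0,0],0],[[0,0,-0.05],[0,0,0],0],[[0,0,-0.05],[0,0,0],0],[[0,0,-0.05],[0,0,0],0],[[0,0,0],[0,0,0],0]]'

```text
time: 17.8
tool_pos: [583.8, -293.7, 262.2]
tcp_rot: [179.9, -0.2, 0.0]
ft_force: [0.9, -0.3, 2.2]
finger_gap: 85.6
```

```bash
python3 st.py 584 -290 240 0;python3 - <<'E'
from bench import r
from h import *
w=r.snapshot("wrist");np.save("w6.npy",w,allow_pickle=True)
cv2.imwrite("pics/w6.png",cv2.resize(w["image"],(768,576),interpolation=cv2.INTER_CUBIC))
b=r.snapshot("side");cv2.imwrite("pics/b6.png",b["image"])
E
```

```text
17.8 [ 583.8 -293.7  262.2] [ 1.799e+02 -1.600e-01  3.000e-02] [ 0.9 -0.3  2.2] [-0.01 -0.01 -0.01] 85.6
shift m [ 0.0001 -0.0038  0.0222] turn [ 0.0018 -0.0028  0.0005]
```

View pics/w6.png

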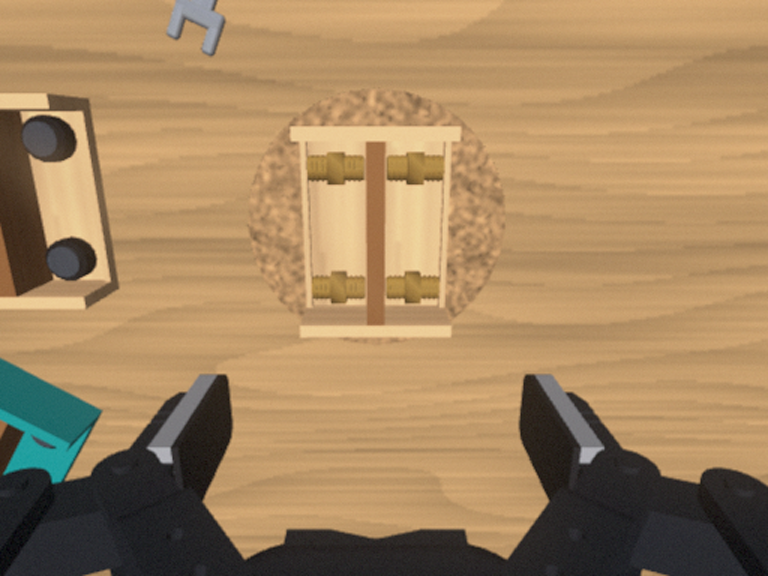

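View pics/b6.png

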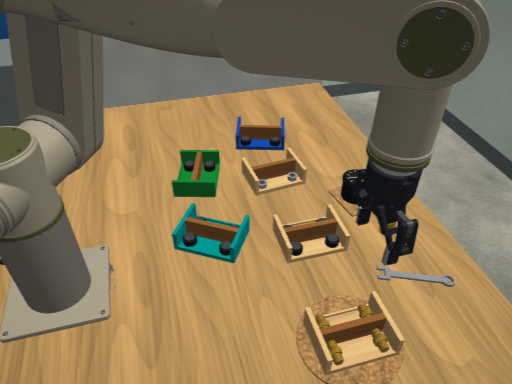

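Run:
```python
from h import *
w=np.load("w6.npy",allow_pickle=True).item()
c=w["image"][55:235,160:342]
cv2.imwrite("pics/w6z.png",cv2.resize(c,None,fx=3.3,fy=3.3,interpolation=cv2.INTER_CUBIC))
```

```text
(no output)
```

View pics/w6z.png

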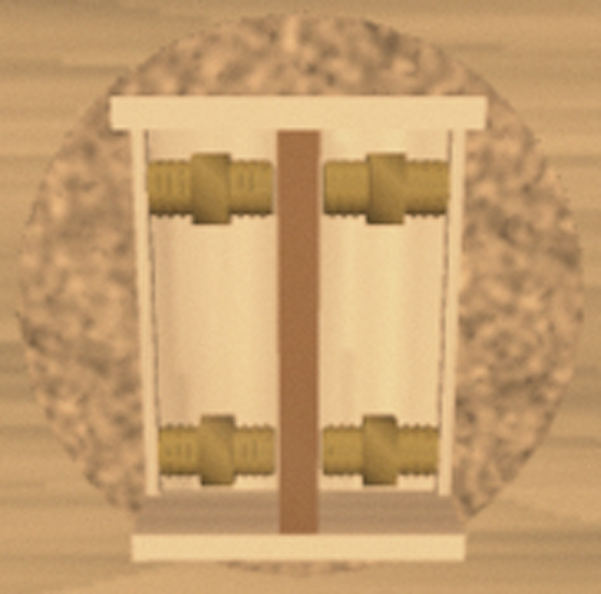

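Run:
```python
from h import *
w=np.load("w6.npy",allow_pickle=True).item()
g=lambda A:(np.array(A,float)+.5)/3.3-.5+np.array([160,55])
T=ray(w,g([[111,97],[486,97],[465,560],[132,560]]),60);print(T.mean(0),[np.linalg.norm(T[i]-T[i-1]).round(1) for i in range(4)])
A=[[295,12],[360,18],[240,18],[180,42],[130,75],[425,42],[480,82],[525,130],[560,185],[580,240],[582,300],[570,370],[540,435],[500,487],[70,140],[38,200],[22,260],[20,320],[35,385],[65,445],[105,492],[300,575]]
W=ray(w,g(A),6)[:,:2]
M=np.c_[2*W,np.ones(len(W))]; x=np.linalg.lstsq(M,(W**2).sum(1),rcond=None)[0]
print(x[:2],np.sqrt(x[2]+x[0]**2+x[1]**2),(np.linalg.norm(W-x[:2],axis=1)).round(1))
```

```text
[ 583.30812826 -294.03445274   60.        ] [np.float64(159.0), np.float64(119.1), np.float64(159.2), np.float64(120.1)]
[ 583.29677023 -295.15929024] 108.10753214481751 [108.9 108.9 109.1 108.  107.3 108.4 107.1 107.1 108.2 109.4 108.3 107.9
 107.3 107.4 107.1 107.6 108.2 108.6 108.4 108.2 107.7 109.4]
```

Tray and pad centres agree to about 1 mm. Next I'll measure the bottom tray unobstructed, before fetching the top one.

>>> carry_out --increments '[[[0,-0.03,0],[0,0,0],0],[[0,-0.048,0],[0,0.003,0],0],[[0,-0.048,0],[0,0.003,0],0],[[0,-0.048,0],[0,0.003,0],0],[[0,-0.048,0],[0,0.003,0],0],[[0,-0.048,0],[0,0.003,0],0],[[0,-0.048,0],[0,0.003,0],0],[[0,-0.048,0],[0,0.003,0],0],[[0,-0.048,0],[0,0.003,0],0],[[0,-0.048,0],[0,0.003,0],0],[[0,-0.048,0],[0,0.003,0],0],[[0,-0.03,0],[0,0.003,0],0]]'

```text
time: 19.1
tool_pos: [569.8, 262.9, 225.8]
tcp_rot: [-179.8, 0.7, -0.6]
ft_force: [0.8, -0.4, 1.0]
finger_gap: 85.6
```

```bash
python3 st.py 590 278 215 4
```

```text
19.1 [569.8 262.9 225.8] [-179.75    0.66   -0.56] [ 0.8 -0.4  1. ] [-0.06 -0.01 -0.01] 85.6
shift m [ 0.0202 -0.0153  0.0107] turn [-0.0048  0.0113 -0.0797]
```

>>> carry_out --increments '[[[0.02,-0.01,0],[-0.005,0.011,-0.08],0],[[0,0,0],[0,0,0],0],[[0,0,0],[0,0,0],0]]'

```text
time: 19.4
tool_pos: [585.3, 277.9, 216.9]
tcp_rot: [179.9, 0.7, 4.5]
ft_force: [0.2, -0.4, 0.1]
finger_gap: 85.6
```

```bash
python3 st.py 590 278 215 4;python3 - <<'E'
from bench import r
from h import *
w=r.snapshot("wrist");np.save("w7.npy",w,allow_pickle=True)
cv2.imwrite("pics/w7.png",cv2.resize(w["image"],(768,576),interpolation=cv2.INTER_CUBIC))
E
```

```text
19.4 [585.3 277.9 216.9] [179.86   0.67   4.53] [ 0.2 -0.4  0.1] [-0.02  0.04  0.03] 85.6
shift m [0.0048 0.0002 0.0019] turn [0.0026 0.0117 0.0092]
```

View pics/w7.png

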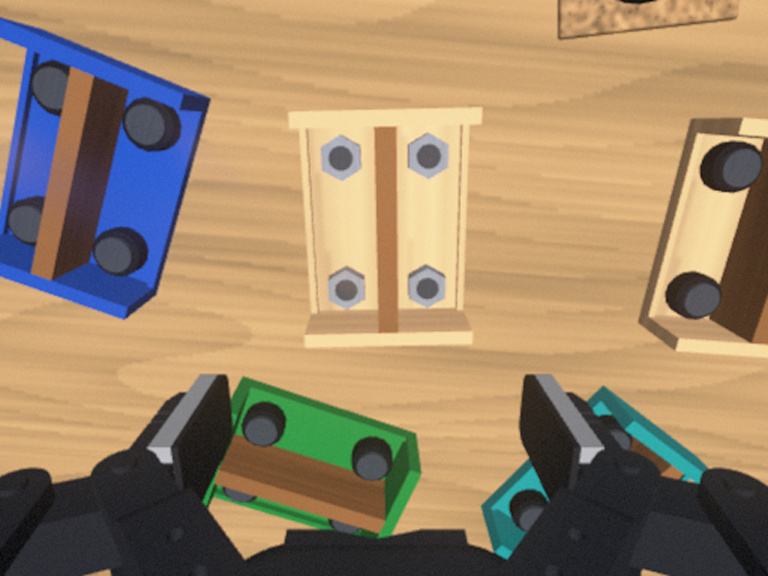

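Run:
```python
from h import *
w=np.load("w7.npy",allow_pickle=True).item()
a=w["image"][65:95,188:328];c=w["image"][200:235,188:328]
cv2.imwrite("pics/w7z.png",cv2.resize(np.vstack([a,c]),None,fx=5.5,fy=5.5,interpolation=cv2.INTER_CUBIC))
```

```text
(no output)
```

View pics/w7z.png

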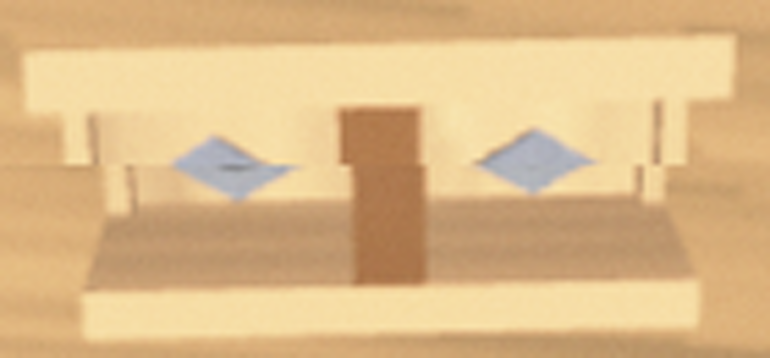

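```bash
python3 - <<'E'
from h import *
w=np.load("w7.npy",allow_pickle=True).item()
rep(w,[[23,50],[736,36],[697,327],[83,340],[339,107],[421,106],[427,284],[355,286]],188,65,200,165,54)
E
python3 st.py 590 -10 215 0
```

```text
[119.6, 159.4, 119.7, 159.7] centre [592.73 270.69  54.  ]
yaw sides 5.59
yaw wall 5.58
yaw wall 5.73
spine mid [592.8  270.54  54.  ] yaw 5.74 len 139.1 w 13.9
19.45 [585.1 277.5 216.6] [179.85   0.71   4.51] [-0.   0.2 -0.7] [-0.03  0.02  0.  ] 85.5
shift m [-0.0177  0.2869  0.0025] turn [0.0032 0.0122 0.0787]
```

>>> carry_out --increments '[[[0,0.03,0],[0.003,0.012,0.01],0],[[0,0.045,0],[0,0.003,0.015],0],[[0,0.045,0],[0,0.003,0.015],0],[[0,0.045,0],[0,0.003,0.015],0],[[0,0.045,0],[0,0.003,0.015],0],[[0,0.04,0],[0,0.003,0.01],0],[[0,0.02,0],[0,0,0],0],[[0,0,0],[0,0,0],0]]'

```text
time: 20.25
tool_pos: [587.8, -9.2, 210.8]
tcp_rot: [180.0, -0.4, -1.1]
ft_force: [-0.1, 1.3, -0.2]
finger_gap: 85.5
```

```bash
python3 st.py 595 0 215 0
```

```text
20.25 [587.8  -9.2 210.8] [179.95  -0.42  -1.14] [-0.1  1.3 -0.2] [-0.    0.02  0.04] 85.5
shift m [ 0.0071 -0.0093 -0.0041] turn [ 0.0009 -0.0073 -0.0199]
```

>>> carry_out --increments '[[[0.007,-0.008,0],[0,-0.007,-0.02],0],[[0,0,0],[0,0,0],0],[[0,0,0],[0,0,0],0]]'

```text
time: 20.55
tool_pos: [594.4, -0.5, 210.3]
tcp_rot: [-180.0, 0.1, -0.1]
ft_force: [-0.1, 0.3, -0.5]
finger_gap: 85.3
```

```bash
python3 st.py 595 0 215 0
python3 - <<'E'
from bench import r
from h import *
w=r.snapshot("wrist");np.save("w8.npy",w,allow_pickle=True)
P=np.array([[685,56,54],[685,-64,54],[525,-64,54],[525,56,54]])
p=proj(w,P);print(p.round())
cv2.imwrite("pics/w8.png",w["image"])
E
```

```text
20.55 [ 5.944e+02 -5.000e-01  2.103e+02] [-1.7999e+02  8.0000e-02 -8.0000e-02] [-0.1  0.3 -0.5] [-0.02 -0.07  0.02] 85.3
shift m [ 0.0006 -0.0005 -0.0047] turn [-0.0002  0.0013 -0.0014]
[[188.  70.]
 [320.  69.]
 [311. 232.]
 [197. 232.]]
```

View pics/w8.png

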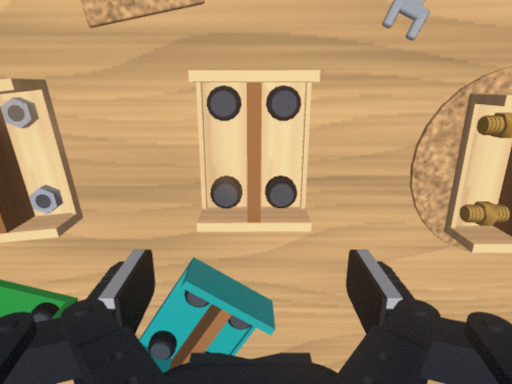

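Run:
```python
from h import *
w=np.load("w8.npy",allow_pickle=True).item()
a=w["image"][60:90,184:324];c=w["image"][205:240,184:324]
cv2.imwrite("pics/w8z.png",cv2.resize(np.vstack([a,c]),None,fx=5.5,fy=5.5,interpolation=cv2.INTER_CUBIC))
```

```text
(no output)
```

View pics/w8z.png

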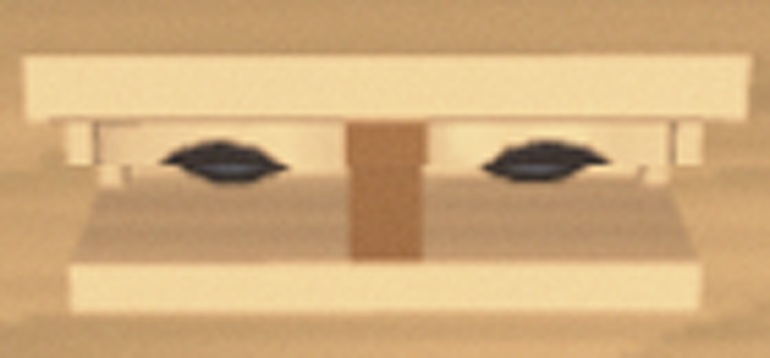

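```bash
python3 - <<'E'
from h import *
w=np.load("w8.npy",allow_pickle=True).item()
rep(w,[[23,56],[750,54],[701,312],[69,312],[345,122],[428,122],[423,262],[349,262]],184,60,205,165,54)
E
python3 st.py 604.7 -4 30 0
```

```text
[119.5, 159.8, 120.5, 159.4] centre [605.16  -3.81  54.  ]
yaw sides -0.0
yaw wall 0.06
yaw wall -0.13
spine mid [605.08  -3.9   54.  ] yaw 0.06 len 138.8 w 13.8
20.6 [ 5.945e+02 -2.000e-01  2.103e+02] [-1.7998e+02  7.0000e-02 -6.0000e-02] [ 0.4 -0.2 -0.1] [-0.01  0.02  0.01] 85.6
shift m [0.0105 0.0039 0.1803] turn [-0.0004  0.0013 -0.001 ]
```

>>> carry_out --increments '[[[0.0105,0.0035,0.02],[0,0.001,0],0],[[0,0,0.04],[0,0,0],0],[[0,0,0.04],[0,0,0],0],[[0,0,0.025],[0,0,0],0],[[0,0,0],[0,0,0],0]]'

```text
time: 21.1
tool_pos: [607.6, 2.0, 83.8]
tcp_rot: [-180.0, -0.3, 0.4]
ft_force: [-0.7, -0.4, 0.6]
finger_gap: 85.3
```

```bash
python3 st.py 605.1 -3.8 18 0
```

```text
21.1 [607.6   2.   83.8] [-179.97   -0.29    0.37] [-0.7 -0.4  0.6] [0.03 0.02 0.04] 85.3
shift m [-0.0029  0.0058  0.0658] turn [-0.0005 -0.0051  0.0065]
```

>>> carry_out --increments '[[[-0.004,0.007,0],[0,-0.005,0.006],0],[[0,0,0.015],[0,0,0],0],[[0,0,0.015],[0,0,0],0],[[0,0,0],[0,0,0],0]]'

```text
time: 21.5
tool_pos: [606.0, -4.4, 56.2]
tcp_rot: [-180.0, -0.3, 0.1]
ft_force: [-0.8, -0.4, -0.2]
finger_gap: 85.2
```

```bash
python3 st.py 605.1 -3.8 18 0
```

```text
21.5 [606.   -4.4  56.2] [-1.8e+02 -3.0e-01  1.2e-01] [-0.8 -0.4 -0.2] [ 0.03  0.03 -0.01] 85.2
shift m [-0.0011 -0.0006  0.0382] turn [-0.0001 -0.0052  0.0021]
```

>>> carry_out --increments '[[[-0.0015,-0.0005,0.01],[0,-0.005,0.002],0],[[0,0,0.015],[0,0,0],0],[[0,0,0.01],[0,0,0],0],[[0,0,0],[0,0,0],0]]'

```text
time: 21.9
tool_pos: [605.5, -4.0, 19.3]
tcp_rot: [180.0, -0.1, -0.0]
ft_force: [-0.9, 0.1, 0.3]
finger_gap: 85.1
```

```bash
python3 st.py 605.1 -3.8 18 0
```

```text
21.9 [605.5  -4.   19.3] [ 1.8e+02 -1.1e-01 -2.0e-02] [-0.9  0.1  0.3] [-0.    0.   -0.03] 85.1
shift m [-0.0004 -0.0002  0.0013] turn [ 0.0001 -0.0019 -0.0004]
```

>>> carry_out --increments '[[[-0.0005,0,0.001],[0,-0.002,0],0.5],[[0,0,0],[0,0,0],0.7],[[0,0,0],[0,0,0],0.8],[[0,0,0],[0,0,0],1],[[0,0,0],[0,0,0],1],[[0,0,0],[0,0,0],1],[[0,0,0],[0,0,0],1]]' --newtons 60

```text
time: 22.6
tool_pos: [605.7, -4.0, 19.2]
tcp_rot: [180.0, -0.1, -0.0]
ft_force: [-0.3, -0.5, -2.5]
finger_gap: 12.3
```

```bash
python3 st.py 605.1 -3.8 18 0
```

```text
22.6 [605.7  -4.   19.2] [ 1.8e+02 -5.0e-02 -2.0e-02] [-0.3 -0.5 -2.5] [-0.03  0.01  0.03] 12.3
shift m [-0.0006 -0.0002  0.0012] turn [ 0.     -0.0009 -0.0003]
```

>>> carry_out --increments '[[[0,0,-0.005],[0,0,0],1],[[0,0,-0.015],[0,0,0],1],[[0,0,-0.03],[0,0,0],1],[[0,0,-0.04],[0,0,0],1],[[0,0,-0.04],[0,0,0],1],[[0,0,-0.03],[0,0,0],1],[[0,0,0],[0,0,0],1]]'

```text
time: 23.3
tool_pos: [603.2, -3.9, 188.0]
tcp_rot: [-180.0, 0.2, -0.0]
ft_force: [0.3, 1.1, -2.4]
finger_gap: 12.2
```

>>> carry_out --increments '[[[0,-0.02,0],[0,0,0],1],[[0,-0.035,0],[0,0,-0.015],1],[[0,-0.035,0],[0,0,-0.015],1],[[0,-0.035,0],[0,0,-0.015],1],[[0,-0.035,0],[0,0,-0.015],1],[[0,-0.035,0],[0,0,-0.015],1],[[0,-0.035,0],[0,0,-0.01],1],[[0,-0.02,0],[0,0,0],1],[[0,0,0],[0,0,0],1]]'

```text
time: 24.2
tool_pos: [590.0, 252.9, 183.8]
tcp_rot: [179.9, 0.4, 4.8]
ft_force: [0.1, -0.4, -3.1]
finger_gap: 12.2
```

```bash
python3 st.py 593.4 270.6 120 5.65
```

```text
24.2 [590.  252.9 183.8] [179.9    0.45   4.83] [ 0.1 -0.4 -3.1] [-0.03 -0.07 -0.06] 12.2
shift m [ 0.0053 -0.0175  0.0637] turn [ 0.0016  0.0078 -0.0143]
```

>>> carry_out --increments '[[[0.005,-0.0175,0],[0.0015,0.008,-0.014],1],[[0,0,0],[0,0,0],1],[[0,0,0.025],[0,0,0],1],[[0,0,0.025],[0,0,0],1],[[0,0,0],[0,0,0],1]]'

```text
time: 24.7
tool_pos: [593.5, 269.6, 131.0]
tcp_rot: [179.9, 0.0, 5.7]
ft_force: [-0.2, 0.5, -3.6]
finger_gap: 12.2
```

```bash
python3 st.py 593.4 270.6 90 5.65
```

```text
24.7 [593.5 269.6 131. ] [1.799e+02 4.000e-02 5.670e+00] [-0.2  0.5 -3.6] [-0.01  0.09  0.01] 12.2
shift m [ 0.     -0.0011  0.041 ] turn [0.0018 0.0006 0.0003]
```

>>> carry_out --increments '[[[-0.0005,-0.001,0.01],[0.002,0.0005,0],1],[[0,0,0.015],[0,0,0],1],[[0,0,0.015],[0,0,0],1],[[0,0,0],[0,0,0],1]]'

```text
time: 25.1
tool_pos: [594.3, 269.2, 90.1]
tcp_rot: [-180.0, -0.1, 5.6]
ft_force: [-0.8, -0.6, -3.7]
finger_gap: 12.1
```

```bash
python3 st.py 593.4 270.6 78 5.65
python3 - <<'E'
from bench import r
from h import *
b=r.snapshot("side");cv2.imwrite("pics/b9.png",cv2.resize(b['image'][60:210,215:335],None,fx=4,fy=4,interpolation=cv2.INTER_CUBIC))
E
```

```text
25.1 [594.3 269.2  90.1] [-1.7997e+02 -1.1000e-01  5.5600e+00] [-0.8 -0.6 -3.7] [ 0.    0.02 -0.01] 12.1
shift m [-0.0007 -0.0015  0.0121] turn [-0.0005 -0.0019 -0.0016]
```

View pics/b9.png

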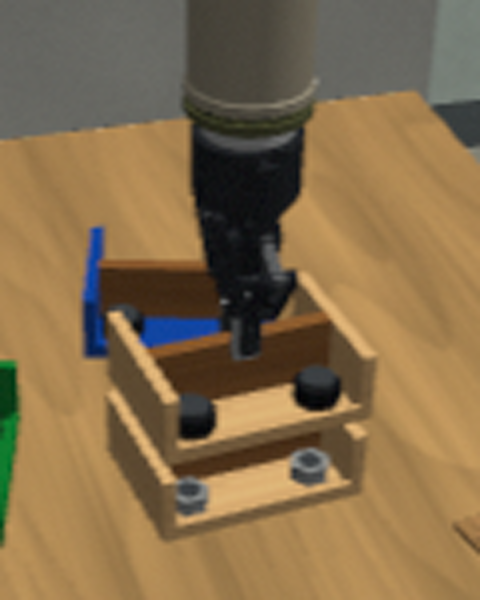

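The held tray lines up over the bottom one. I'll continue down in small corrected steps.

>>> carry_out --increments '[[[-0.001,-0.0015,0.005],[-0.0005,-0.002,-0.0015],1],[[0,0,0.005],[0,0,0],1],[[0,0,0],[0,0,0],1]]'

```text
time: 25.45
tool_pos: [594.9, 271.5, 82.6]
tcp_rot: [-179.9, -0.2, 5.7]
ft_force: [-0.6, -0.6, -2.3]
finger_gap: 12.4
```

```bash
python3 st.py 593.4 270.6 73.2 5.65
```

```text
25.45 [594.9 271.5  82.6] [-179.94   -0.22    5.66] [-0.6 -0.6 -2.3] [-0.02  0.   -0.01] 12.4
shift m [-0.0016  0.0008  0.0093] turn [-0.001  -0.0039  0.0002]
```

>>> carry_out --increments '[[[-0.002,0.0005,0.004],[-0.001,-0.004,0],1],[[0,0,0.002],[0,0,0],1]]'

```text
time: 25.65
tool_pos: [593.4, 271.1, 77.1]
tcp_rot: [-180.0, -0.1, 5.7]
ft_force: [0.5, 0.2, -3.4]
finger_gap: 12.5
```

```bash
python3 st.py 593.4 270.6 73.2 5.65
```

```text
25.65 [593.4 271.1  77.1] [-1.7999e+02 -6.0000e-02  5.6700e+00] [ 0.5  0.2 -3.4] [0.04 0.05 0.01] 12.5
shift m [-0.0001  0.0005  0.0039] turn [-0.0003 -0.0011  0.0004]
```

>>> carry_out --increments '[[[-0.0005,0.0005,0.002],[0,-0.001,0],1],[[0,0,0.0005],[0,0,0],1]]'

```text
time: 25.85
tool_pos: [592.9, 270.6, 74.4]
tcp_rot: [-180.0, -0.0, 5.7]
ft_force: [-0.3, -0.0, -3.2]
finger_gap: 12.1
```

```bash
python3 st.py 593.4 270.6 73.2 5.65
```

```text
25.85 [592.9 270.6  74.4] [-1.7998e+02 -1.0000e-02  5.6800e+00] [-0.3 -0.  -3.2] [ 0.02  0.01 -0.02] 12.1
shift m [0.0005 0.     0.0012] turn [-0.0003 -0.0001  0.0005]
```

>>> carry_out --increments '[[[0.0005,0,0.001],[0,0,0],1],[[0,0,0],[0,0,0],1]]'

```text
time: 26.05
tool_pos: [593.5, 270.6, 73.4]
tcp_rot: [-180.0, -0.0, 5.7]
ft_force: [-0.2, -0.4, -2.0]
finger_gap: 12.4
```

```bash
python3 st.py 593.4 270.6 73.2 5.65
```

```text
26.05 [593.5 270.6  73.4] [-1.7998e+02 -1.0000e-02  5.6700e+00] [-0.2 -0.4 -2. ] [ 0.03 -0.01 -0.01] 12.4
shift m [-0.0001 -0.      0.0002] turn [-0.0003 -0.0002  0.0004]
```

>>> carry_out --increments '[[[0,0,0.001],[0,0,0],1],[[0,0,0],[0,0,0],1]]'

```text
time: 26.25
tool_pos: [593.9, 270.7, 73.5]
tcp_rot: [-180.0, -0.1, 5.7]
ft_force: [0.1, -0.4, -2.6]
finger_gap: 12.1
```

>>> carry_out --increments '[[[-0.0005,0,0.0015],[0,0,0],1],[[0,0,0.0005],[0,0,0],1]]'

```text
time: 26.45
tool_pos: [594.2, 270.9, 73.2]
tcp_rot: [-180.0, -0.2, 5.7]
ft_force: [-1.3, -0.6, 0.0]
finger_gap: 12.3
```

>>> carry_out --increments '[[[-0.001,0,0.0005],[0,-0.0025,0],1],[[0,0,0],[0,0,0],1]]'

```text
time: 26.65
tool_pos: [593.9, 270.9, 73.2]
tcp_rot: [-179.9, -0.1, 5.7]
ft_force: [-1.0, -0.1, -0.8]
finger_gap: 12.1
```

>>> carry_out --increments '[[[0,0,0],[0,0,0],0.3],[[0,0,0],[0,0,0],0],[[0,0,0],[0,0,0],0],[[0,0,0],[0,0,0],0],[[0,0,-0.03],[0,0,0],0],[[0,0,-0.05],[0,0,0],0],[[0,0,-0.05],[0,0,0],0],[[0,0,-0.05],[0,0,0],0],[[0,0,0],[0,0,0],0]]'

```text
time: 27.55
tool_pos: [591.4, 270.1, 255.9]
tcp_rot: [180.0, 0.3, 5.7]
ft_force: [1.0, 0.0, 0.8]
finger_gap: 85.3
```

```bash
python3 st.py 590 278 250 5.7
python3 - <<'E'
from bench import r
from h import *
w=r.snapshot("wrist");np.save("w10.npy",w,allow_pickle=True)
cv2.imwrite("pics/w10.png",w["image"])
b=r.snapshot("side");cv2.imwrite("pics/b10.png",cv2.resize(b['image'][100:210,215:335],None,fx=5,fy=5,interpolation=cv2.INTER_CUBIC))
E
```

```text
27.55 [591.4 270.1 255.9] [179.99   0.25   5.67] [1.  0.  0.8] [-0.01  0.    0.03] 85.3
shift m [-0.0006 -0.008   0.0059] turn [ 0.0002  0.0045 -0.0005]
```

View pics/w10.png

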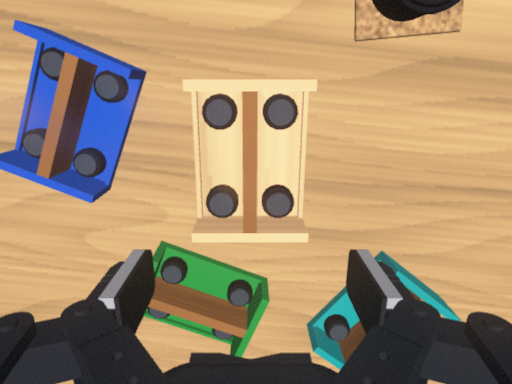

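View pics/b10.png

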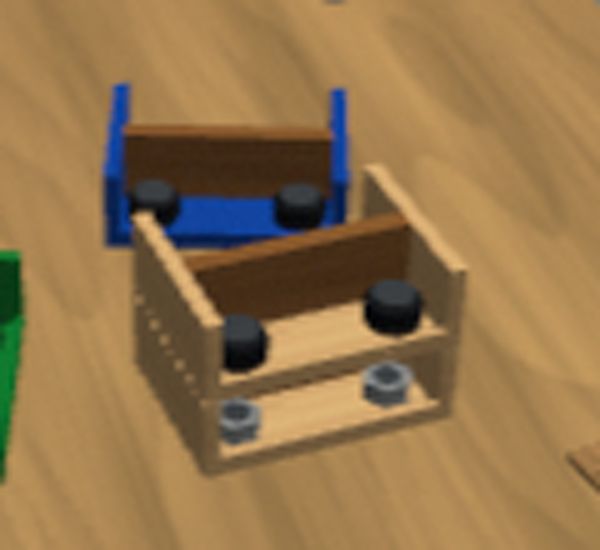

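Looks squarely stacked. One last measurement of the top tray, and a check of the bottom tray in the side view.

Run:
```python
from h import *
w=np.load("w10.npy",allow_pickle=True).item()
a=w["image"][70:100,180:320];c=w["image"][210:245,180:320]
cv2.imwrite("pics/w10z.png",cv2.resize(np.vstack([a,c]),None,fx=5.5,fy=5.5,interpolation=cv2.INTER_CUBIC))
```

```text
(no output)
```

View pics/w10z.png

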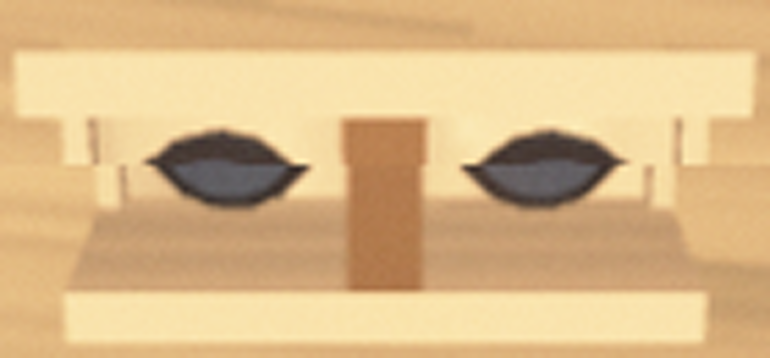

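```bash
python3 - <<'E'
from h import *
w=np.load("w10.npy",allow_pickle=True).item()
rep(w,[[14,51],[755,51],[707,344],[64,344],[342,118],[427,118],[422,290],[347,290]],180,70,210,165,108)
# side: bottom tray lower front edge corners, start vs now
a=np.load("b1.npy",allow_pickle=True).item()
from bench import r
b=r.snapshot("side")
d=cv2.absdiff(a["image"],b["image"]).max(2)
print("bottom-tray front strip diff",d[178:196,250:308].mean(),d[178:196,250:308].max(), "bench",d[220:240,300:400].mean())
E
python3 st.py
```

```text
[119.5, 160.0, 120.8, 159.9] centre [593.37 270.89 108.  ]
yaw sides 5.69
yaw wall 5.66
yaw wall 5.61
spine mid [593.73 271.04 108.  ] yaw 5.63 len 138.5 w 13.8
bottom-tray front strip diff 2.4473180076628354 36 bench 2.3105
27.7 [587.9 268.8 245.6] [179.8    1.02   5.67] [-0.5  0.1 -0. ] [-0.02 -0.01  0.  ] 85.5
```

```bash
python3 -c "
from bench import r
print(r.hand_in())"
```

```text
the job is handed in; nothing more can be done
None
```

The job is handed in at about 27.7 s. The brass-union tray is level on the round cork pad, and the top tray is back on the bottom tray.

I parked the top tray on the bare counter while I moved the middle one. The arm was about 137 mm above the stack with the gripper open at hand-in.

| Check | Result |
|---|---|
| Middle tray against the pad | Tray centre (583.3, -294.0) and pad centre (583.3, -295.2) in the same picture. Other views put the pad centre between -292 and -295 in y, so the tray is within about 1–2 mm of the middle. |
| Top tray against the bottom tray | Top at (593.4, 270.9) with yaw 5.7°. Bottom, measured before stacking, at (592.7, 270.7) with yaw 5.6°. They agree within about 1 mm and 0.1°. |
| Bottom tray staying put | Side pictures of its front strip from start and end differ no more than the bare bench does on average. |

- **Disagreements:** the pad's rim came out at a radius of about 108 mm in every view instead of 110. That is within calibration and edge-picking error.
- **Arm drift:** the arm drifted several millimetres on long multi-row moves, so I corrected it before every grasp and release. It also sank about 10 mm during the last pictures.
- **Forces:** the wrist force stayed below about 11 N in the readings I took after each move.

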